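# Sort the hall-table oddments

## Task

Tidy the hall table: lay both keys flat in the low wooden tray, side by side and not one on the other; lay the two purple key covers flat in the clear organiser, one in each compartment; and gently set the glass paperweight upright on the wooden ring, foot down. Leave the red doorstop where it is.

Things in the scene. Friction and masses are not known exactly. Their poses are not given: they have to be found in the camera images.
- key_tray: Open wooden valet tray, fixed to the table, dark wood, 140 (x) by 130 (y) by 14 mm high; walls and floor 4 mm thick, so the inner floor is 132 by 122 mm at 4 mm above its origin. origin at the centre of its underside, z up. Among three target places that swap from start to start.
- organiser: Clear plastic pill-style organiser, fixed, 106 (x) by 140 (y) by 24 mm high; white floor, top 4 mm above the origin; 3 mm walls. A wall at y = 0 parts it into two compartments, each 100 (x) by 65.5 (y) mm inside, centres at y = +34 and -34 mm. Two clear doors stand fixed open at the y ends, leaning out, 65 mm high and 22 mm beyond the ends. Origin: centre of underside, z up.
- stand: Round dark wooden ring, the paperweight's stand, fixed to the table: outer diameter 72 mm, hole 34 mm, 14 mm high. origin at the centre of its underside, z up. A paperweight seated upright in its hole has its origin about 10 mm above the stand's origin and settles to the centre.
- long_key: Matte silver lever-lock door key lying flat, loose, about 81 mm long along x, 45 g: open ring bow 34 mm across centred at x = -26 mm, round shank 8 mm in diameter from x = -14 to +42 mm, small bit on the +y side near x = +34 mm. 8 mm thick. Origin on the underside, on the shank's axis; z up. Pinch the shank across y at x = +8 mm.
- short_key: Matte silver latch key lying flat, loose, 56 mm long along x, 25 g: solid round bow 27 mm across centred at x = -14.5 mm, straight blade 9 mm wide (y) from the bow to x = +28 mm, tiny teeth on the +y side. 6 mm thick. Origin on the underside, on the blade's middle line; z up. Pinch the blade across y at x = +9 mm.
- oblong_cover: Purple hard silicone key cover, loose, rounded block 46 (x) by 30 (y) by 14 mm high, 30 g; origin at the centre of its underside, z up.
- round_cover: Purple hard silicone key cover, loose, round disc 36 mm in diameter and 14 mm high, 25 g; origin at the centre of its underside, z up.
- paperweight: Dark green glass ball paperweight, loose, 50 mm in diameter with a flat foot 24 mm across on which it stands, 47 mm high, 150 g; origin at the centre of the foot, ball centre 22 mm above it, z up.
- doorstop: Red plastic ribbed wedge doorstop, loose, 90 (x) by 36 (y) mm, rising from 6 mm at -x to 26 mm at +x; not to be moved, lies among the things to be sorted; origin at the centre of its underside, z up.
Mind the look-alikes: they are no part of the job. There is more than one size of the paperweight; the one meant has the size given above.

How it is judged:
By the outcome, as a careful person would: the job done as asked, in the order asked, and still so for the second after the job is handed in, with the robot touching nothing.
It also fails if it takes over 138 s, if anything falls off the work surface, if the arm or the gripper's body presses on something with over 40 N, if the wrist force passes 120 N, or if a joint passes its speed limit or range.

## Robot

A 7-joint arm with a two-finger parallel gripper is mounted at the origin on the work surface. World frame = base frame: x ahead of the robot, y to its left, z up, the work surface at z = 0. Lengths are in m, angles in rad, forces in N, time in s.
With the tool pointing down it reaches from about 0.4 to 0.9 m from the base axis. Payload 5.6 kg.
Tool frame: the origin (TCP) lies at the very end of the fingers, on their centre line; the grasp point (between the pads) lies 19 mm behind it; z points along the fingers, y is the direction in which the jaws open and shut (so a half turn about z gives the same grasp; the last joint's range is limited). The gripper opens to 92 mm and grips with 3 to 60 N. Pads are 20 mm wide; open, the fingers measure 128 mm over their backs; the gripper's body (75 mm by 189 mm) begins 69 mm behind the grasp point.
Start: joints at [-1.292, 0.468, -0.012, 1.603, 0.006, 1.071, -0.056], TCP at [0.206, 0.617, 0.215] pointing down, gripper open.
Joint ranges: [-2.53, 2.53], [-0.31, 2.02], [-1.57, 1.55], [0.28, 2.44], [-1.29, 4.43], [0.15, 1.84], [-2.92, 2.92]. Speed limits (rad/s): [2.57, 2.57, 3.14, 3.14, 3.14, 3.14, 3.14].

## Interface

Orientations are given as a unit quaternion [x, y, z, w].
In Python, from workcell import ctrl, cams gives the robot as it stands.
- The arm moves only by the tool send_rows, never from a script. Its argument "commands" is a list of rows, each a list of 2 entries, a list of its own where there are three numbers: the shift along the tool's x, y, z each as a share of 0.2 m, from -1 to 1, then the turn, a rotation vector about the tool's x, y, z each as a share of 45 degrees, from -1 to 1. A call has 1 to 8 rows; each row is the pose to reach, as a shift and turn from the pose commanded when the call began, along the tool's axes at that moment; what a row does not reach only later rows make up. A row lasts 1/10 s, in which the tool goes at most 50 mm and 8.59 degrees, less where a joint would pass 70% of its speed; a pose out of reach is approached as far as the arm can. A call with a number of a shift or a turn outside -1 to 1 is refused whole. A call with a gripper value outside its range is refused whole. "hand" is the opening, from 0 (shut) to 1 (fully open), set as the call begins (left out, the last holds). The fingers move at their own pace and stop on an object; "squeeze" is the grip in N (left out, the last holds). Time passes only in rows, so rows that repeat a pose let the fingers close. It gives the time, the measured TCP pose, the force and the opening at its end, in the units of the state.
- ctrl.get_state(): the state, without advancing time (a new reading comes with each control period).
- cams.read_camera(name): name is "scene" or "top" or "wrist"; returns a dict with "frame" (420x560x3 uint8, blue, green, red), "z_map" (420x560 float32, m along the optical axis (not along the pixel's ray), 0 where there is no reading), "fx", "fy", "cx", "cy" (pixels), "k1" (the pictures are not rectified: a ray, as slopes to the right and down, at radius r is drawn at 1 + k1 r^2 times it, then the intrinsics apply), "view" (4x4, takes a point from world to camera coordinates); the wrist camera has in their place "mount" (4x4, takes a point from camera to tool coordinates, whose origin is the TCP and whose axes are the flange's). Camera axes: x right, y down, z forward; pixel columns grow to the right and rows downward; lengths in m; the calibration is good to about 2 mm. A picture is of the moment at which its call begins: read the wrist's pose just before it.
- ctrl.sign_off(): hands the job in, once; it reports no verdict.
The state is a dict: "t": time; "q": joint angles; "dq": joint speeds; "effort": joint torques, N m; "eef_pos": TCP position; "orientation": TCP orientation; "contact_force": force on the tool from outside, world axes, zero at the start; "moment": the same for the moment, N m; "opening": finger opening in m.
Only numpy, scipy, OpenCV 4.12 (cv2) and the standard library are available. Lean on these libraries where they do the work, as an engineer would, in place of code of your own. Each camera call takes 0.05 s, during which the arm holds its last target. There are 200 camera calls.

## Working session

There is one attempt and no reset: what is moved stays moved. The work goes in short steps, Python scripts to look and compute and a tool call to move; the robot and the scene stay as the last step left them, time stands still between calls to the robot, and variables do not carry over. Pictures are saved under pics/ and viewed, and the job is handed in when it is done.

Besides the shell and the picture viewer there is one more tool, called by a JSON object that holds its "api" and its "payload". send_rows: Moves the arm, as the interface text tells. Shift numbers are shares of 0.2 m and turn numbers shares of 45 degrees, none past 1 either way. Its arguments: {"type":"object","properties":{"commands":{"type":"array","items":{"type":"array"}},"hand":{"type":"number"},"squeeze":{"type":"number"}},"required":["commands"]}

```bash
ls; mkdir -p pics; cat > h.py <<'E'
import numpy as np, cv2
from workcell import ctrl, cams
from scipy.spatial.transform import Rotation as R
def cam(name, save=None):
    s=ctrl.get_state(); c=cams.read_camera(name)
    if name=="wrist":
        T=np.eye(4); T[:3,:3]=R.from_quat(s["orientation"]).as_matrix(); T[:3,3]=s["eef_pos"]
        c["c2w"]=T@np.array(c["mount"])
    else: c["c2w"]=np.linalg.inv(np.array(c["view"]))
    if save: cv2.imwrite(f"pics/{save}.png",c["frame"]); np.savez(f"pics/{save}.npz",**c)
    return c
def load(n): return dict(np.load(f"pics/{n}.npz"))
def rays(c,uv):
    uv=np.atleast_2d(np.array(uv,float))
    d=np.stack([(uv[:,0]-c["cx"])/c["fx"],(uv[:,1]-c["cy"])/c["fy"]],1)
    p=d.copy()
    for _ in range(20): p=d/(1+c["k1"]*(p**2).sum(1,keepdims=True))
    return np.c_[p,np.ones(len(p))]
def onplane(c,uv,z):
    r=rays(c,uv)@c["c2w"][:3,:3].T; o=c["c2w"][:3,3]
    return o+r*((z-o[2])/r[:,2])[:,None]
def bydepth(c,uv):
    uv=np.atleast_2d(uv); z=np.array([c["z_map"][int(v),int(u)] for u,v in uv])
    return (rays(c,uv)*z[:,None])@c["c2w"][:3,:3].T+c["c2w"][:3,3]
E
python3 - <<'E'
from h import *
for n in("scene","top"):
    c=cam(n,n+"0"); print(n,c["fx"],c["k1"],c["c2w"].round(3).tolist())
s=ctrl.get_state();print(s)
E
```

```text
pics
scene 416.8915084625902 -0.03077712363938784 [[0.302, 0.719, -0.626, 1.126], [0.953, -0.241, 0.183, -0.17], [-0.019, -0.652, -0.758, 0.745], [0.0, 0.0, 0.0, 1.0]]
top 508.0477349903288 0.015426535802387537 [[0.024, -0.997, 0.067, 0.45], [-1.0, -0.025, -0.007, 0.016], [0.008, -0.067, -0.998, 1.259], [0.0, 0.0, 0.0, 1.0]]
{'t': 0.1, 'q': array([-1.29200563,  0.46829933, -0.0115639 ,  1.60348984,  0.00603133,
        1.07142816, -0.05634177]), 'dq': array([-0.00101214, -0.00032202,  0.00055826, -0.00189357, -0.00092348,
        0.00044156,  0.00023059]), 'effort': array([ 8.00256148e-04, -5.21650743e+01, -1.26705039e-02, -2.44372040e+01,
       -5.68341231e-02,  1.40568663e-02,  3.91846743e-05]), 'eef_pos': array([0.20550572, 0.61611732, 0.21374624]), 'orientation': array([ 1.60264271e-01,  9.87073822e-01, -7.94490216e-04, -4.78744721e-05]), 'contact_force': array([-0.18683281, -0.43959455, -0.14906818]), 'moment': array([-0.03333204, -0.00617952, -0.08339967]), 'opening': 0.09169960492720196}
```

View pics/scene0.png

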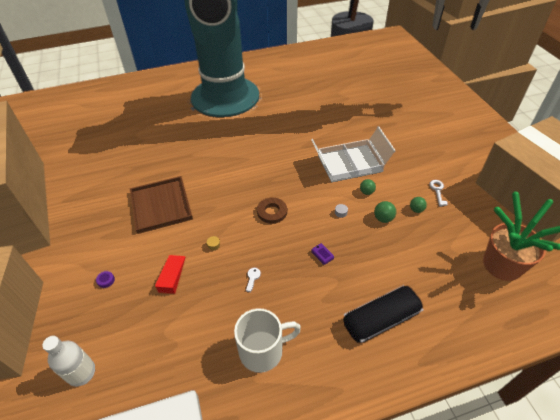

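View pics/top0.png

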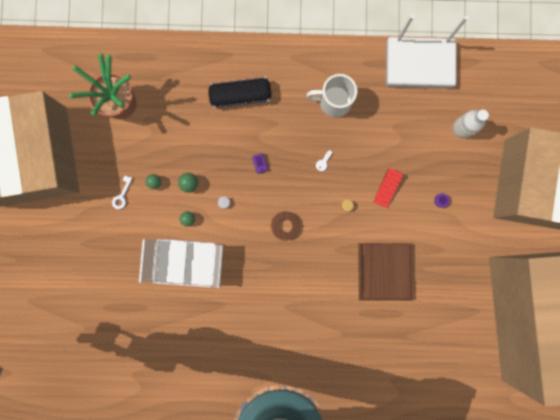

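The top view shows the long key at (122,192), the short key at (324,160), the oblong cover at (260,163) and the round cover at (442,200). Green balls are at (153,182), (188,182) and (187,218). The tray is at (386,271), the ring at (286,226), the organiser at (188,263) and the doorstop at (389,188). Grey and yellow discs at (224,202) and (348,205) are look-alikes.

```bash
cat > m.py <<'E'
from h import *
def blob(mask,seed,c,z):
    n,l,st,ce=cv2.connectedComponentsWithStats(mask.astype(np.uint8))
    ys,xs=np.nonzero(mask); i=np.argmin((xs-seed[0])**2+(ys-seed[1])**2); k=l[ys[i],xs[i]]
    ys,xs=np.nonzero(l==k); P=onplane(c,np.c_[xs,ys],z)[:,:2].astype(np.float32)
    r=cv2.minAreaRect(P); m=P.mean(0); w,v=np.linalg.eigh(np.cov((P-m).T)); a=v[:,1]
    t=(P-m)@a; 
    return dict(n=len(xs),mean=m.round(4).tolist(),rc=np.round(r[0],4).tolist(),size=np.round(r[1],4).tolist(),axis_deg=round(float(np.degrees(np.arctan2(a[1],a[0]))),1),skew=round(float((t**3).mean()/t.std()**3),2))
def masks(f):
    h=cv2.cvtColor(f,cv2.COLOR_BGR2HSV).astype(int); H,S,V=h[...,0],h[...,1],h[...,2]
    return dict(purple=(H>120)&(H<150)&(S>90)&(V>30),green=(H>42)&(H<85)&(S>80)&(V>25),silver=(S<70)&(V>110),red=((H<5)|(H>174))&(S>180)&(V>120))
E
python3 - <<'E'
from m import *
c=load("top0"); M=masks(c["frame"])
for nm,col,s,z in[("long","silver",(122,192),.006),("short","silver",(324,160),.005),("obl","purple",(260,163),.014),("rnd","purple",(442,200),.014),("gA","green",(188,182),.025),("gB","green",(153,182),.02),("gC","green",(187,218),.02),("red","red",(389,188),.018)]:
    print(nm,blob(M[col],s,c,z))
f=c["frame"]
dark=(f.max(2)<75).astype(np.uint8)
print("tray",blob(dark>0,(386,271),c,.014)); print("ring",blob(dark>0,(275,226),c,.014))
a=cv2.resize(f[140:300,95:255],None,fx=3.7,fy=3.7,interpolation=cv2.INTER_CUBIC)
b=cv2.resize(f[140:300,240:460],None,fx=3.6,fy=3.6,interpolation=cv2.INTER_CUBIC)
cv2.imwrite("pics/a.png",a);cv2.imwrite("pics/b.png",b)
E
```

```text
long {'n': 276, 'mean': [0.5726000070571899, 0.40459999442100525], 'rc': [0.5762, 0.4016], 'size': [0.0345, 0.0859], 'axis_deg': 160.6, 'skew': -0.35}
short {'n': 186, 'mean': [0.6665999889373779, -0.09130000323057175], 'rc': [0.6681, -0.0955], 'size': [0.0282, 0.057], 'axis_deg': 148.0, 'skew': -0.43}
obl {'n': 194, 'mean': [0.6574000120162964, 0.066600002348423], 'rc': [0.6572, 0.0665], 'size': [0.0439, 0.0277], 'axis_deg': -162.9, 'skew': 0.02}
rnd {'n': 146, 'mean': [0.5763999819755554, -0.38420000672340393], 'rc': [0.5768, -0.3835], 'size': [0.0297, 0.0323], 'axis_deg': 97.1, 'skew': 0.04}
gA {'n': 199, 'mean': [0.604200005531311, 0.24240000545978546], 'rc': [0.6032, 0.2434], 'size': [0.0382, 0.0388], 'axis_deg': 45.4, 'skew': 0.13}
gB {'n': 106, 'mean': [0.6049000024795532, 0.3280999958515167], 'rc': [0.6044, 0.3276], 'size': [0.0288, 0.0293], 'axis_deg': 81.7, 'skew': 0.14}
gC {'n': 106, 'mean': [0.5156999826431274, 0.241799995303154], 'rc': [0.5165, 0.2411], 'size': [0.0294, 0.0267], 'axis_deg': -179.3, 'skew': 0.01}
red {'n': 1, 'mean': [0.6151999831199646, -0.25529998540878296], 'rc': [0.6152, -0.2553], 'size': [0.0, 0.0], 'axis_deg': nan, 'skew': nan}
tray {'n': 533, 'mean': [0.05460000038146973, -0.025800000876188278], 'rc': [0.0569, -0.0282], 'size': [0.0279, 0.1313], 'axis_deg': 88.7, 'skew': -0.21}
ring {'n': 3, 'mean': [0.5148000121116638, 0.22380000352859497], 'rc': [0.5148, 0.2238], 'size': [0.0049, 0.0], 'axis_deg': -177.9, 'skew': -0.0}m.py:6: RuntimeWarning: Degrees of freedom <= 0 for slice
  r=cv2.minAreaRect(P); m=P.mean(0); w,v=np.linalg.eigh(np.cov((P-m).T)); a=v[:,1]
  c *= np.true_divide(1, fact)
  c *= np.true_divide(1, fact)
```

View pics/a.png

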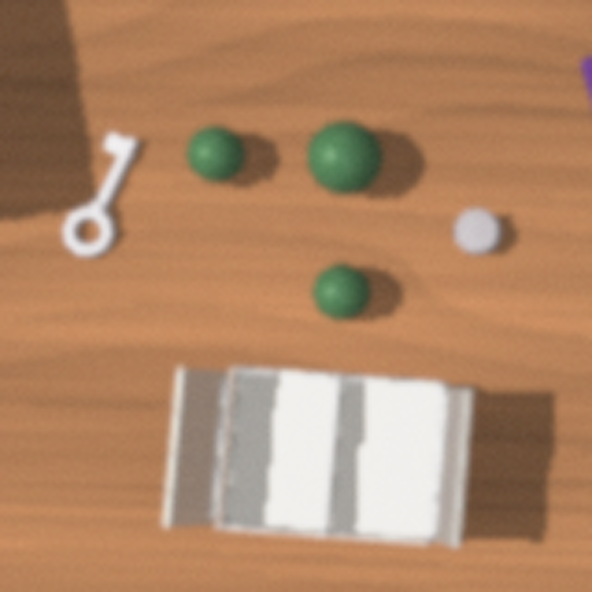

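View pics/b.png

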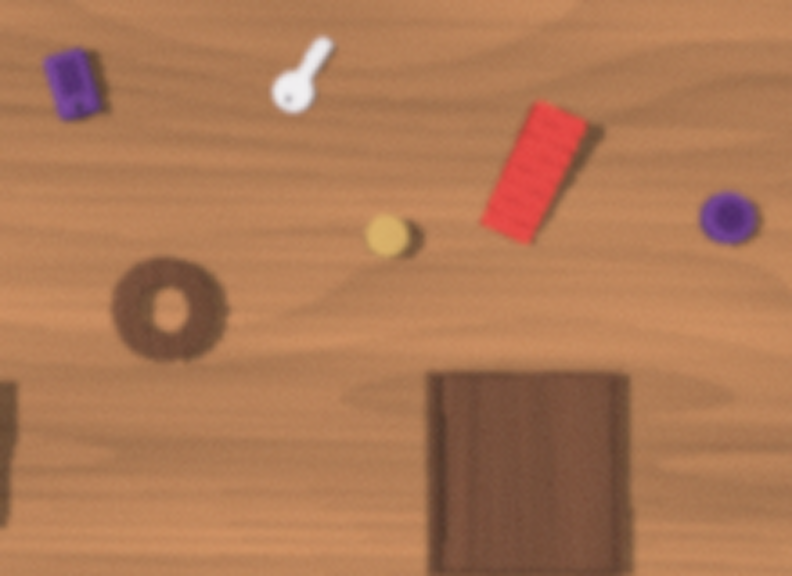

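```bash
cat > plan.py <<'E'
from h import *
def plan(*wps):
    """wps (x,y,z,yaw_deg of tool y mod 180, None=keep); prints shares for each sequential call"""
    s=ctrl.get_state(); p=np.array(s["eef_pos"]); Rm=R.from_quat(s["orientation"])
    print("at",p.round(4),"yawy",round(float(np.degrees(np.arctan2(*Rm.as_matrix()[[1,0],1]))),1),"q7",s["q"][6].round(2),"open",round(s["opening"],4),"t",round(s["t"],1))
    for x,y,z,yaw in wps:
        g=np.array([x,y,z]); cy=np.degrees(np.arctan2(*Rm.as_matrix()[[1,0],1]))
        if yaw is None: yaw=cy
        d=(yaw-cy+90)%180-90; a=np.radians(cy+d)
        G=R.from_matrix(np.array([[-np.sin(a),np.cos(a),0],[np.cos(a),np.sin(a),0],[0,0,-1]]).T) if 0 else None
        yv=np.array([np.cos(a),np.sin(a),0]); zv=np.array([0,0,-1.]); G=R.from_matrix(np.c_[np.cross(yv,zv),yv,zv])
        sh=(Rm.inv().apply(g-p)/0.2).round(3); rv=((Rm.inv()*G).as_rotvec(degrees=True)/45).round(3)
        print("->",g.round(3).tolist(),"shift",sh.tolist(),"turn",rv.tolist())
        p=g; Rm=G
E
python3 - <<'E'
from m import *
from plan import plan
c=load("top0")
b=lambda P:np.array(P)/3.6+[240,140]-0.36
a=lambda P:np.array(P)/3.7+[95,140]-0.36
for nm,P in[("tray",b([(428,373),(629,375),(632,575),(432,575)])),("org",a([(229,367),(446,381),(435,545),(215,527)])),("ring",b([(170,310)])),("gA",a([(345,157)])),("gB",a([(216,154)])),("rnd",b([(729,218)])),("red",b([(540,100),(589,124),(530,244),(480,222)]))]:
    w=onplane(c,P,{"org":.024,"gA":.022,"gB":.018}.get(nm,.014)); print(nm,w[:,:2].round(4).tolist(),w.mean(0).round(4))
    if len(w)==4:
        for i in range(4):
            d=w[(i+1)%4]-w[i]; print("  edge",np.linalg.norm(d).round(4),np.degrees(np.arctan2(d[1],d[0])).round(1))
for r in(110,150,190):
    print(r,[(u,bydepth(c,(u,r))[0].round(3).tolist()) for u in(20,50,60,70,80,490,500,510,530)])
# key direction: bow centroid to far end
plan((.41,.4,.2,None))
E
```

```text
tray [[0.4653, -0.1806], [0.4673, -0.3174], [0.3326, -0.3202], [0.3293, -0.1852]] [ 0.3986 -0.2509  0.014 ]
  edge 0.1368 -89.2
  edge 0.1348 -178.8
  edge 0.1351 91.4
  edge 0.1361 1.9
org [[0.464, 0.3108], [0.4583, 0.1688], [0.3516, 0.1724], [0.3599, 0.3156]] [0.4085 0.2419 0.024 ]
  edge 0.1421 -92.3
  edge 0.1068 178.1
  edge 0.1434 86.7
  edge 0.1042 -2.6
ring [[0.5039, -0.0041]] [ 0.5039 -0.0041  0.014 ]
gA [[0.6044, 0.2406]] [0.6044 0.2406 0.022 ]
gB [[0.6048, 0.3266]] [0.6048 0.3266 0.018 ]
rnd [[0.5763, -0.3851]] [ 0.5763 -0.3851  0.014 ]
red [[0.6545, -0.2549], [0.6387, -0.2887], [0.5551, -0.2491], [0.5693, -0.2147]] [ 0.6044 -0.2519  0.014 ]
  edge 0.0373 -115.0
  edge 0.0926 154.7
  edge 0.0372 67.5
  edge 0.0942 -25.2
110 [(20, [0.45, 0.016, 1.259]), (50, [0.754, 0.549, 0.099]), (60, [0.769, 0.551, 0.042]), (70, [0.781, 0.545, -0.0]), (80, [0.782, 0.521, -0.002]), (490, [0.808, -0.508, 0.002]), (500, [0.81, -0.535, -0.003]), (510, [0.81, -0.559, 0.001]), (530, [0.811, -0.608, 0.002])]
150 [(20, [0.654, 0.597, 0.127]), (50, [0.655, 0.53, 0.13]), (60, [0.665, 0.53, 0.079]), (70, [0.677, 0.534, 0.014]), (80, [0.681, 0.516, -0.001]), (490, [0.707, -0.508, 0.002]), (500, [0.708, -0.534, -0.001]), (510, [0.701, -0.543, 0.036]), (530, [0.683, -0.545, 0.129])]
190 [(20, [0.564, 0.591, 0.129]), (50, [0.568, 0.536, 0.106]), (60, [0.571, 0.523, 0.084]), (70, [0.574, 0.512, 0.056]), (80, [0.581, 0.51, 0.0]), (490, [0.606, -0.508, 0.001]), (500, [0.605, -0.527, 0.015]), (510, [0.598, -0.526, 0.072]), (530, [0.592, -0.543, 0.132])]
at [0.2055 0.6161 0.2137] yawy 71.6 q7 -0.06 open 0.0917 t 0.1
-> [0.41, 0.4, 0.2] shift [-1.312, -0.701, 0.07] turn [-0.002, 0.0, 0.0]
```

Choices: the big ball at (188,182) is about 50 mm across and the other two about 37 mm. Silver keys and purple covers are each unique. The boxes at the left and right are about 130 mm high. Start with the long key.

```bash
python3 -c "
from plan import *
plan((.38,.5,.2,None),(.575,.395,.17,69))"
```

```text
at [0.2055 0.6161 0.2137] yawy 71.6 q7 -0.06 open 0.0917 t 0.1
-> [0.38, 0.5, 0.2] shift [-1.011, -0.275, 0.069] turn [-0.002, 0.0, 0.0]
-> [0.575, 0.395, 0.17] shift [-1.091, -0.19, 0.15] turn [0.0, 0.0, 0.057]
```

{"api": "send_rows", "payload": {"commands": [[[-1,-0.25,0.1],[0,0,0]],[[-1,-0.25,0.1],[0,0,0]],[[-1,-0.25,0.1],[0,0,0]],[[-1,-0.25,0.1],[0,0,0]],[[-1,-0.25,0.1],[0,0,0]]], "hand": 0.45}}

```text
t: 0.6
eef_pos: [0.3866, 0.4999, 0.1936]
orientation: [0.165, 0.986, -0.002, 0.002]
contact_force: [0.4, -0.9, -0.3]
opening: 0.0537
```

{"api": "send_rows", "payload": {"commands": [[[-1,-0.2,0.1],[0,0,0.06]],[[-1,-0.2,0.1],[0,0,0.06]],[[-1,-0.2,0.1],[0,0,0.06]],[[-1,-0.2,0.1],[0,0,0.06]],[[-1,-0.2,0.1],[0,0,0.06]],[[-1,-0.2,0.1],[0,0,0.06]]]}}

```text
t: 1.2
eef_pos: [0.5576, 0.4031, 0.1736]
orientation: [0.185, 0.983, -0.001, -0.0]
contact_force: [0.1, 0.6, -0.1]
opening: 0.0411
```

```bash
python3 -c "
from m import *
c=cam('wrist','w1'); print(np.array(c['mount']).round(3).tolist()); s=ctrl.get_state(); print(s['eef_pos'],s['t'],s['opening'])
M=masks(c['frame'])['silver']; print(cv2.connectedComponentsWithStats(M.astype(np.uint8))[2:])
"
```

```text
[[0.0, -0.956, -0.293, 0.084], [1.0, 0.0, -0.001, 0.001], [0.001, -0.293, 0.956, -0.169], [0.0, 0.0, 0.0, 1.0]]
[0.55579934 0.40514096 0.17394445] 1.25 0.04152051907757275
(array([[     0,      0,    560,    420, 213213],
       [     0,     15,    168,    185,  18262],
       [   540,    128,     20,     63,    657],
       [   273,    171,     31,     75,   1013],
       [    68,    262,     25,     23,    423],
       [     0,    305,      3,      3,      6],
       [     0,    307,     24,     27,    445],
       [   219,    318,      1,      5,      5],
       [   214,    325,      3,      5,      8],
       [   203,    340,      3,      2,      4],
       [   506,    353,     10,      2,     17],
       [   530,    353,      7,      2,      9],
       [   188,    355,      1,      1,      1],
       [   200,    355,      1,      1,      1],
       [   206,    355,    156,      2,    177],
       [    47,    356,      1,      1,      1],
       [    51,    356,      2,      1,      2],
       [    54,    356,      1,      1,      1],
       [   507,    357,      3,      2,      
[... 4495 characters left out ...]
   [306.5625    , 367.625     ],
       [316.        , 367.5       ],
       [319.        , 367.33333333],
       [322.        , 367.        ],
       [324.        , 367.5       ],
       [330.        , 367.        ],
       [332.        , 367.        ],
       [337.        , 367.66666667],
       [353.        , 367.        ],
       [213.        , 369.        ],
       [222.        , 368.        ],
       [226.        , 369.        ],
       [314.        , 369.        ],
       [327.        , 368.        ],
       [188.        , 371.        ],
       [241.        , 370.        ],
       [255.5       , 375.        ],
       [266.        , 375.        ],
       [274.5       , 375.        ]]))
```

View pics/w1.png

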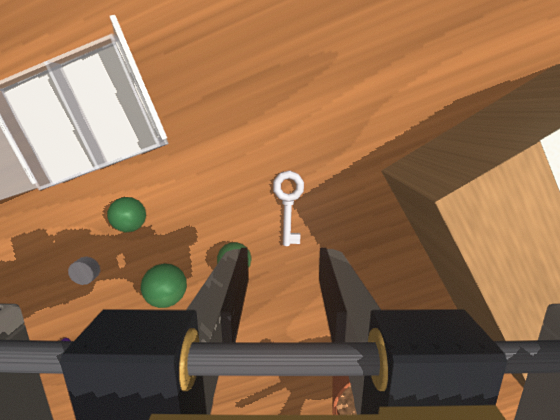

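Wrist view: the long key lies at (288,203), with bow centre (288,186) and shank end (287,245). The box's foot corner is at (385,172).

```bash
cat >> m.py <<'E'
def shank(c,bow,tip,z,d):
    """refine key axis: bow px -> tip px; returns origin-ish point at distance d from bow centre, and axis deg"""
    w=onplane(c,[bow,tip],z); a=w[1]-w[0]; L=np.linalg.norm(a[:2]); a/=L
    return (w[0]+a*d)[:2].round(4), round(float(np.degrees(np.arctan2(a[1],a[0]))),1), round(float(L),4)
E
python3 -c "
from m import *; from plan import plan
c=load('w1'); M=masks(c['frame'])['silver']
for r in range(168,250,6): 
    x=np.nonzero(M[r,265:310])[0]+265; print(r,x.min() if len(x) else None,x.max() if len(x) else None,end='; ')
print()
print(shank(c,(288.3,186),(286.5,246),.004,.034), onplane(c,(385,172),0), onplane(c,(437,202),.13))
"
```

```text
168 None None; 174 278 298; 180 274 302; 186 273 303; 192 274 302; 198 279 298; 204 283 292; 210 284 291; 216 284 290; 222 284 290; 228 283 290; 234 283 299; 240 283 299; 246 None None; 
(array([0.5821, 0.399 ]), -22.8, 0.0699) [[0.57510378 0.51468468 0.        ]] [[0.5722709  0.51215089 0.13      ]]
```

```bash
python3 -c "
from plan import *
plan((.582,.399,.05,67.2),(.582,.399,.002,67.2))"
```

```text
at [0.5558 0.4051 0.1739] yawy 68.8 q7 0.57 open 0.0415 t 1.2
-> [0.582, 0.399, 0.05] shift [-0.134, 0.019, 0.62] turn [-0.001, -0.002, 0.037]
-> [0.582, 0.399, 0.002] shift [0.0, 0.0, 0.24] turn [0.0, 0.0, 0.0]
```

{"api": "send_rows", "payload": {"commands": [[[-0.13,0.02,0.2],[0,0,0.04]],[[-0.13,0.02,0.6],[0,0,0.04]],[[-0.13,0.02,0.6],[0,0,0.04]],[[-0.13,0.02,0.6],[0,0,0.04]],[[-0.13,0.02,0.6],[0,0,0.04]],[[-0.13,0.02,0.6],[0,0,0.04]],[[-0.13,0.02,0.6],[0,0,0.04]]], "hand": 0.3}}

```text
t: 1.95
eef_pos: [0.5833, 0.4006, 0.0574]
orientation: [0.199, 0.98, 0.002, 0.001]
contact_force: [0.3, 0.3, -1.1]
opening: 0.0273
```

```bash
python3 -c "
from m import *
from plan import *
plan((.582,.399,.002,67.2))
c=cam('wrist','w2')"
```

```text
at [0.5833 0.4006 0.0574] yawy 67.1 q7 0.58 open 0.0273 t 1.9
-> [0.582, 0.399, 0.002] shift [0.003, -0.011, 0.277] turn [0.005, 0.003, -0.002]
```

View pics/w2.png

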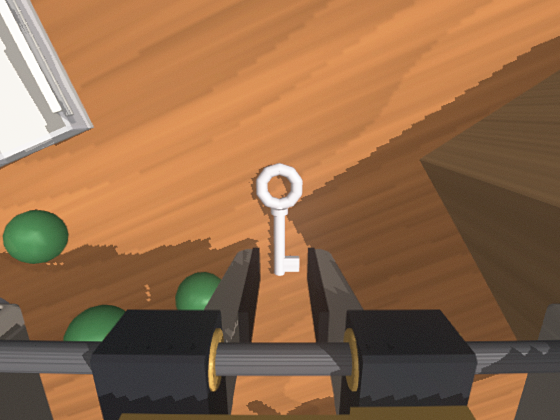

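```bash
python3 -c "
from m import *; from plan import plan
c=load('w2')
p,a,L=shank(c,(279.5,186),(279.2,275),.004,.034);print(p,a,L, onplane(c,(422,160),0))
plan((p[0],p[1],.002,a+90))
"
```

```text
[0.5817 0.3992] -23.3 0.0702 [[0.57322454 0.51257392 0.        ]]
at [0.5832 0.4002 0.0571] yawy 67.1 q7 0.58 open 0.027 t 2.0
-> [0.582, 0.399, 0.002] shift [0.005, -0.009, 0.276] turn [0.004, 0.002, 0.008]
```

{"api": "send_rows", "payload": {"commands": [[[0.005,-0.01,0.1],[0,0,0]],[[0.005,-0.01,0.2],[0,0,0]],[[0.005,-0.01,0.25],[0,0,0]],[[0.005,-0.01,0.275],[0,0,0]],[[0.005,-0.01,0.275],[0,0,0]],[[0.005,-0.01,0.275],[0,0,0]],[[0.005,-0.01,0.275],[0,0,0]]]}}

```text
t: 2.7
eef_pos: [0.5812, 0.3981, 0.0005]
orientation: [0.199, 0.98, 0.001, 0.001]
contact_force: [-1.1, 0.6, 2.3]
opening: 0.0275
```

```bash
python3 -c "
from plan import plan
plan((.582,.399,.002,None))
"
```

```text
at [5.812e-01 3.981e-01 5.000e-04] yawy 67.1 q7 0.59 open 0.0275 t 2.7
-> [0.582, 0.399, 0.002] shift [-0.002, 0.006, -0.007] turn [0.002, 0.001, -0.0]
```

{"api": "send_rows", "payload": {"commands": [[[0,0,-0.007],[0,0,0]],[[0,0,-0.007],[0,0,0]],[[0,0,-0.007],[0,0,0]],[[0,0,-0.007],[0,0,0]],[[0,0,-0.007],[0,0,0]],[[0,0,-0.007],[0,0,0]],[[0,0,-0.007],[0,0,0]]], "hand": 0, "squeeze": 20}}

```text
t: 3.4
eef_pos: [0.5807, 0.3977, 0.0011]
orientation: [0.199, 0.98, 0.0, 0.0]
contact_force: [0.0, 0.8, 1.4]
opening: 0.0071
```

{"api": "send_rows", "payload": {"commands": [[[0,0,-0.1],[0,0,0]],[[0,0,-0.3],[0,0,0]],[[0,0,-0.5],[0,0,0]],[[0,0,-0.7],[0,0,0]],[[0,0,-0.9],[0,0,0]],[[0,0,-0.9],[0,0,0]]]}}

```text
t: 4.0
eef_pos: [0.5839, 0.3998, 0.1898]
orientation: [0.199, 0.98, 0.005, 0.004]
contact_force: [0.7, 0.5, 0.6]
opening: 0.0072
```

```bash
python3 -c "
from plan import *
cam('wrist','w3')
plan((.53,.21,.18,None),(.46,.02,.18,45),(.4,-.17,.18,60),(.385,-.22,.12,90))"
```

```text
at [0.5824 0.3987 0.1861] yawy 67.1 q7 0.57 open 0.0072 t 4.0
-> [0.53, 0.21, 0.18] shift [-0.127, -0.971, 0.025] turn [0.009, 0.005, -0.0]
-> [0.46, 0.02, 0.18] shift [-0.048, -1.011, 0.0] turn [0.0, 0.0, 0.49]
-> [0.4, -0.17, 0.18] shift [-0.46, -0.884, 0.0] turn [0.0, 0.0, -0.333]
-> [0.385, -0.22, 0.12] shift [-0.06, -0.254, 0.3] turn [0.0, 0.0, -0.667]
```

View pics/w3.png

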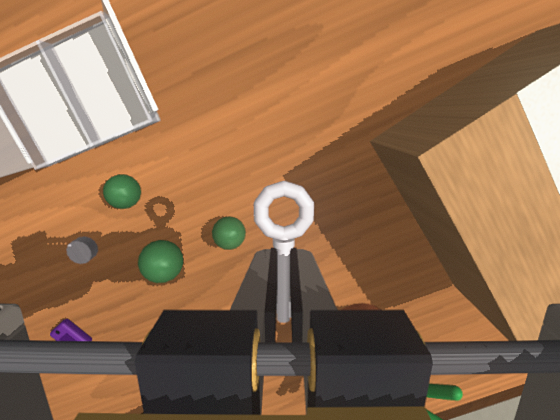

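```bash
python3 -c "
from plan import *
plan((.53,.21,.18,None),(.46,.02,.18,None),(.42,-.18,.18,None),(.407,-.22,.10,89))"
```

```text
at [0.5824 0.3987 0.1861] yawy 67.1 q7 0.57 open 0.0072 t 4.0
-> [0.53, 0.21, 0.18] shift [-0.127, -0.971, 0.025] turn [0.009, 0.005, -0.0]
-> [0.46, 0.02, 0.18] shift [-0.048, -1.011, 0.0] turn [0.0, 0.0, 0.0]
-> [0.42, -0.18, 0.18] shift [-0.206, -0.999, 0.0] turn [0.0, 0.0, 0.0]
-> [0.407, -0.22, 0.1] shift [-0.018, -0.21, 0.4] turn [0.0, 0.0, -0.488]
```

{"api": "send_rows", "payload": {"commands": [[[-0.12,-0.96,0.02],[0,0,0]],[[-0.12,-0.96,0.02],[0,0,0]],[[-0.12,-0.96,0.02],[0,0,0]],[[-0.12,-0.96,0.02],[0,0,0]],[[-0.12,-0.96,0.02],[0,0,0]],[[-0.12,-0.96,0.02],[0,0,0]]]}}

```text
t: 4.65
eef_pos: [0.5274, 0.2104, 0.1767]
orientation: [0.2, 0.98, -0.0, -0.0]
contact_force: [-0.1, 0.1, 0.1]
opening: 0.0068
```

{"api": "send_rows", "payload": {"commands": [[[-0.05,-1,0],[0,0,0]],[[-0.05,-1,0],[0,0,0]],[[-0.05,-1,0],[0,0,0]],[[-0.05,-1,0],[0,0,0]],[[-0.05,-1,0],[0,0,0]],[[-0.05,-1,0],[0,0,0]]]}}

```text
t: 5.25
eef_pos: [0.4596, 0.024, 0.1771]
orientation: [0.199, 0.98, 0.0, 0.0]
contact_force: [0.5, 0.7, 0.3]
opening: 0.0075
```

{"api": "send_rows", "payload": {"commands": [[[-0.2,-1,0],[0,0,0]],[[-0.2,-1,0],[0,0,0]],[[-0.2,-1,0],[0,0,0]],[[-0.2,-1,0],[0,0,0]],[[-0.2,-1,0],[0,0,0]],[[-0.2,-1,0],[0,0,0]]]}}

```text
t: 5.85
eef_pos: [0.4193, -0.1759, 0.1768]
orientation: [0.199, 0.98, -0.0, 0.0]
contact_force: [1.2, 1.2, 0.1]
opening: 0.007
```

{"api": "send_rows", "payload": {"commands": [[[0,-0.2,0],[0,0,-0.48]],[[0,-0.2,0],[0,0,-0.48]],[[0,-0.2,0],[0,0,-0.48]],[[0,-0.2,0],[0,0,-0.48]],[[0,-0.2,0],[0,0,-0.48]]]}}

```text
t: 6.35
eef_pos: [0.4036, -0.2113, 0.1768]
orientation: [0.011, 1.0, 0.0, -0.0]
contact_force: [0.1, 0.3, -0.5]
opening: 0.0073
```

```bash
python3 -c "
from plan import *
cam('wrist','w4')
plan((.407,-.22,.05,89))"
```

```text
at [ 0.4034 -0.2116  0.1768] yawy 88.7 q7 2.04 open 0.0069 t 6.4
-> [0.407, -0.22, 0.05] shift [-0.019, -0.042, 0.634] turn [0.0, -0.0, -0.006]
```

View pics/w4.png

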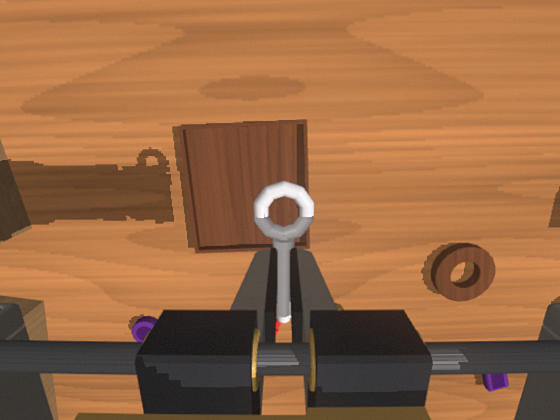

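Wrist view: the tray's outer top corners are at (174,127), (306,120), (309,247) and (196,251). The ring is centred at (463,271).

```bash
python3 -c "
from m import *
c=load('w4')
w=onplane(c,[(174,127),(306,120),(309,247),(196,251)],.014); print(w.round(4),w.mean(0))
for i in range(4):
  d=w[(i+1)%4]-w[i]; print(np.linalg.norm(d).round(4),np.degrees(np.arctan2(d[1],d[0])).round(1))
print('ring',onplane(c,(463,271),.014))
"
```

```text
[[ 0.3298 -0.3186  0.014 ]
 [ 0.3261 -0.186   0.014 ]
 [ 0.4632 -0.1828  0.014 ]
 [ 0.4653 -0.31    0.014 ]] [ 0.39610574 -0.24935807  0.014     ]
0.1327 91.6
0.1371 1.3
0.1273 -89.0
0.1358 -176.4
ring [[ 0.49751244 -0.00407244  0.014     ]]
```

{"api": "send_rows", "payload": {"commands": [[[-0.01,-0.04,0.25],[0,0,-0.05]],[[-0.01,-0.04,0.5],[0,0,-0.05]],[[-0.01,-0.04,0.7],[0,0,-0.05]],[[-0.01,-0.04,0.78],[0,0,-0.05]],[[-0.01,-0.04,0.82],[0,0,-0.05]],[[-0.01,-0.04,0.82],[0,0,-0.05]],[[-0.01,-0.04,0.82],[0,0,-0.05]]]}}

```text
t: 7.1
eef_pos: [0.4052, -0.2214, 0.0138]
orientation: [-0.008, 1.0, -0.0, 0.001]
contact_force: [0.1, 0.2, -0.3]
opening: 0.007
```

```bash
python3 -c "
from plan import *
plan((.405,-.22,.006,91))"
```

```text
at [ 0.4052 -0.2214  0.0138] yawy 90.9 q7 2.25 open 0.007 t 7.1
-> [0.405, -0.22, 0.006] shift [0.001, 0.007, 0.039] turn [-0.001, 0.002, -0.002]
```

{"api": "send_rows", "payload": {"commands": [[[0,0.005,0.02],[0,0,0]],[[0,0.005,0.04],[0,0,0]],[[0,0.005,0.04],[0,0,0]],[[0,0.005,0.04],[0,0,0]]]}}

```text
t: 7.5
eef_pos: [0.4043, -0.2203, 0.0052]
orientation: [-0.008, 1.0, -0.0, 0.0]
contact_force: [0.6, 0.3, -1.0]
opening: 0.0072
```

{"api": "send_rows", "payload": {"commands": [[[0,0,0],[0,0,0]],[[0,0,0],[0,0,0]],[[0,0,0],[0,0,0]],[[0,0,0],[0,0,0]]], "hand": 0.2}}

```text
t: 7.9
eef_pos: [0.4042, -0.2203, 0.005]
orientation: [-0.008, 1.0, -0.0, 0.0]
contact_force: [-0.1, -0.4, -0.6]
opening: 0.0185
```

{"api": "send_rows", "payload": {"commands": [[[0,0,-0.1],[0,0,0]],[[0,0,-0.35],[0,0,0]],[[0,0,-0.6],[0,0,0]],[[0,0,-0.7],[0,0,0]],[[0,0,-0.7],[0,0,0]]]}}

```text
t: 8.4
eef_pos: [0.4064, -0.2211, 0.1481]
orientation: [-0.008, 1.0, -0.001, 0.003]
contact_force: [0.1, 0.4, -1.2]
opening: 0.0179
```

```bash
python3 -c "
from plan import *
cam('wrist','w5')
plan((.53,-.15,.16,None),(.64,-.08,.16,55))"
```

```text
at [ 0.4051 -0.2204  0.1462] yawy 90.9 q7 2.13 open 0.0186 t 8.4
-> [0.53, -0.15, 0.16] shift [-0.63, 0.342, -0.067] turn [-0.001, 0.004, 0.0]
-> [0.64, -0.08, 0.16] shift [-0.556, 0.341, 0.0] turn [0.0, 0.0, 0.798]
```

View pics/w5.png

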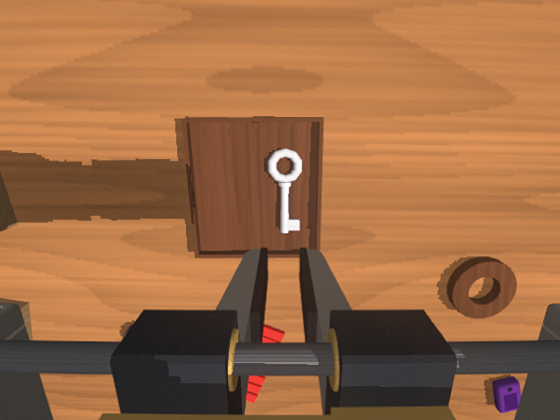

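The long key lies flat in the tray at (285,190), with bow centre (285,165). Next is the short key.

{"api": "send_rows", "payload": {"commands": [[[-0.63,0.34,-0.07],[0,0,0]],[[-0.63,0.34,-0.07],[0,0,0]],[[-0.63,0.34,-0.07],[0,0,0]],[[-0.63,0.34,-0.07],[0,0,0]]], "hand": 0.3}}

```text
t: 8.85
eef_pos: [0.5332, -0.1455, 0.1573]
orientation: [-0.012, 1.0, 0.001, 0.0]
contact_force: [-1.3, -0.3, 0.6]
opening: 0.0277
```

{"api": "send_rows", "payload": {"commands": [[[-0.55,0.34,0],[0,0,0.8]],[[-0.55,0.34,0],[0,0,0.8]],[[-0.55,0.34,0],[0,0,0.8]],[[-0.55,0.34,0],[0,0,0.8]],[[-0.55,0.34,0],[0,0,0.8]],[[-0.55,0.34,0],[0,0,0.8]],[[-0.55,0.34,0],[0,0,0.8]]]}}

```text
t: 9.55
eef_pos: [0.6369, -0.0816, 0.1583]
orientation: [0.301, 0.954, -0.0, -0.001]
contact_force: [-0.1, -0.2, -0.2]
opening: 0.0276
```

```bash
python3 -c "
from plan import *
cam('wrist','w6')
plan((.667,-.094,.05,55))"
```

```text
at [ 0.6372 -0.0815  0.1587] yawy 54.9 q7 1.24 open 0.0277 t 9.6
-> [0.667, -0.094, 0.05] shift [-0.158, 0.035, 0.543] turn [-0.0, -0.001, -0.002]
```

View pics/w6.png

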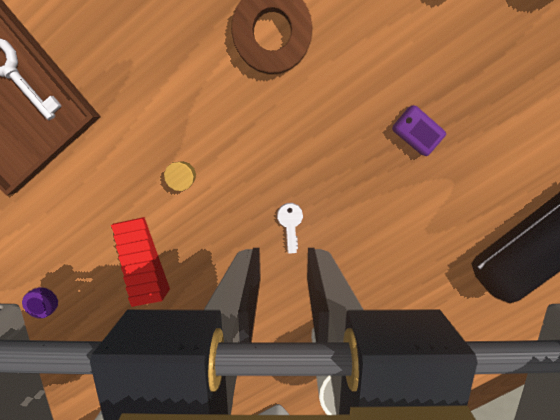

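Short key: bow centre (290,215), blade tip (292,252). The doorstop is clear to the left and the mug is below.

```bash
python3 -c "
from m import *; from plan import plan
c=load('w6')
p,a,L=shank(c,(290,215),(292,252.5),.005,.0235);print(p,a,L)
print('ring',onplane(c,(272,30),.014),'obl',onplane(c,(420,131),.014))
plan((p[0],p[1],.04,a+90),(p[0],p[1],.0015,a+90))
"
```

```text
[ 0.6758 -0.098 ] -31.8 0.0431
ring [[ 5.04454673e-01 -2.06456167e-04  1.40000000e-02]] obl [[0.65556528 0.06525158 0.014     ]]
at [ 0.6372 -0.0815  0.1587] yawy 54.9 q7 1.24 open 0.0277 t 9.6
-> [0.676, -0.098, 0.04] shift [-0.206, 0.044, 0.593] turn [-0.0, -0.001, -0.073]
-> [0.676, -0.098, 0.002] shift [0.0, 0.0, 0.192] turn [0.0, 0.0, 0.0]
```

{"api": "send_rows", "payload": {"commands": [[[-0.205,0.045,0.2],[0,0,-0.07]],[[-0.205,0.045,0.4],[0,0,-0.07]],[[-0.205,0.045,0.55],[0,0,-0.07]],[[-0.205,0.045,0.6],[0,0,-0.07]],[[-0.205,0.045,0.6],[0,0,-0.07]],[[-0.205,0.045,0.6],[0,0,-0.07]]]}}

```text
t: 10.2
eef_pos: [0.6777, -0.0972, 0.0408]
orientation: [0.275, 0.961, 0.0, 0.001]
contact_force: [0.2, 0.3, -0.2]
opening: 0.0282
```

```bash
python3 -c "
from plan import *
plan((.6758,-.098,.002,58.2))
cam('wrist','w7')"
```

```text
at [ 0.6777 -0.0972  0.0408] yawy 58.1 q7 1.35 open 0.0282 t 10.2
-> [0.676, -0.098, 0.002] shift [0.006, -0.009, 0.194] turn [0.001, 0.003, -0.003]
```

View pics/w7.png

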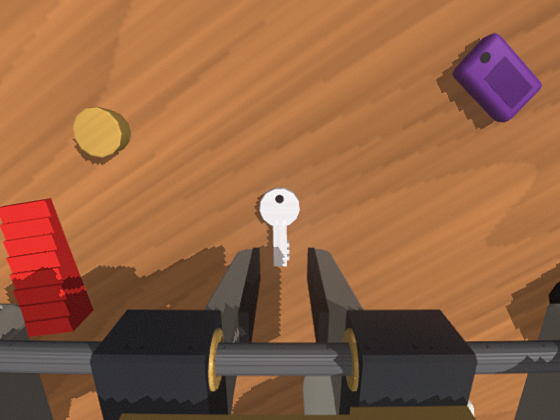

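```bash
python3 -c "
from m import *; from plan import plan
c=load('w7')
p,a,L=shank(c,(279.5,208),(280,266.5),.005,.0235);print(p,a,L)
plan((p[0],p[1],.0025,a+90))
"
```

```text
[ 0.6764 -0.0984] -31.7 0.043
at [ 0.6781 -0.0972  0.0413] yawy 58.1 q7 1.35 open 0.0276 t 10.2
-> [0.676, -0.098, 0.002] shift [0.004, -0.01, 0.194] turn [0.002, 0.004, -0.005]
```

{"api": "send_rows", "payload": {"commands": [[[0.005,-0.01,0.1],[0,0,0]],[[0.005,-0.01,0.16],[0,0,0]],[[0.005,-0.01,0.187],[0,0,0]],[[0.005,-0.01,0.187],[0,0,0]],[[0.005,-0.01,0.187],[0,0,0]]]}}

```text
t: 10.75
eef_pos: [0.6754, -0.098, 0.0023]
orientation: [0.275, 0.961, 0.0, 0.001]
contact_force: [0.6, 0.2, 0.8]
opening: 0.0277
```

{"api": "send_rows", "payload": {"commands": [[[0,0,0],[0,0,0]],[[0,0,0],[0,0,0]],[[0,0,0],[0,0,0]],[[0,0,0],[0,0,0]],[[0,0,0],[0,0,0]],[[0,0,0],[0,0,0]],[[0,0,0],[0,0,0]]], "hand": 0}}

```text
t: 11.45
eef_pos: [0.6752, -0.098, 0.0021]
orientation: [0.275, 0.961, 0.0, 0.0]
contact_force: [-0.3, -0.2, 4.3]
opening: 0.0085
```

{"api": "send_rows", "payload": {"commands": [[[0,0,-0.1],[0,0,0]],[[0,0,-0.3],[0,0,0]],[[0,0,-0.5],[0,0,0]],[[0,0,-0.7],[0,0,0]],[[0,0,-0.7],[0,0,0]],[[0,0,-0.7],[0,0,0]]]}}

```text
t: 12.05
eef_pos: [0.6749, -0.0978, 0.1421]
orientation: [0.275, 0.961, 0.0, 0.001]
contact_force: [-0.6, -0.3, -1.6]
opening: 0.0089
```

```bash
python3 -c "
from plan import *
cam('wrist','w8')
plan((.55,-.18,.145,None),(.405,-.278,.145,91.5))"
```

```text
at [ 0.674  -0.0976  0.1406] yawy 58.1 q7 1.32 open 0.0083 t 12.1
-> [0.55, -0.18, 0.145] shift [0.308, -0.678, -0.021] turn [-0.001, -0.002, -0.0]
-> [0.405, -0.278, 0.145] shift [0.356, -0.799, 0.0] turn [0.0, 0.0, -0.743]
```

View pics/w8.png

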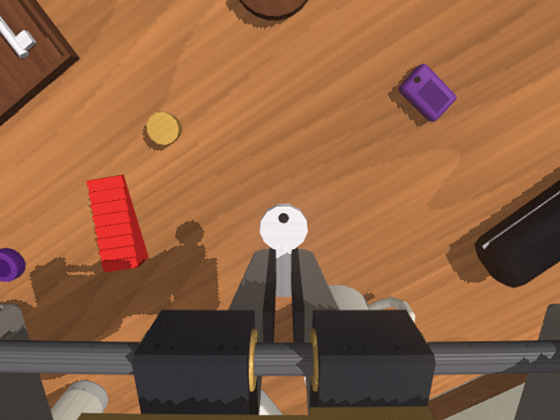

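{"api": "send_rows", "payload": {"commands": [[[0.31,-0.68,-0.02],[0,0,0]],[[0.31,-0.68,-0.02],[0,0,0]],[[0.31,-0.68,-0.02],[0,0,0]],[[0.31,-0.68,-0.02],[0,0,0]],[[0.31,-0.68,-0.02],[0,0,0]]]}}

```text
t: 12.6
eef_pos: [0.5487, -0.181, 0.1443]
orientation: [0.276, 0.961, 0.0, -0.001]
contact_force: [0.9, 0.1, 0.0]
opening: 0.0083
```

{"api": "send_rows", "payload": {"commands": [[[0.35,-0.8,0],[0,0,-0.74]],[[0.35,-0.8,0],[0,0,-0.74]],[[0.35,-0.8,0],[0,0,-0.74]],[[0.35,-0.8,0],[0,0,-0.74]],[[0.35,-0.8,0],[0,0,-0.74]],[[0.35,-0.8,0],[0,0,-0.74]],[[0.35,-0.8,0],[0,0,-0.74]]]}}

```text
t: 13.3
eef_pos: [0.408, -0.2779, 0.1451]
orientation: [-0.013, 1.0, 0.0, -0.0]
contact_force: [-0.6, -0.5, -0.3]
opening: 0.0084
```

```bash
python3 -c "
from plan import *
plan((.405,-.278,.016,91.5))"
```

```text
at [ 0.408  -0.2779  0.1451] yawy 91.5 q7 2.27 open 0.0084 t 13.3
-> [0.405, -0.278, 0.016] shift [0.015, -0.0, 0.646] turn [0.001, -0.0, -0.001]
```

{"api": "send_rows", "payload": {"commands": [[[0.01,0,0.25],[0,0,0]],[[0.01,0,0.45],[0,0,0]],[[0.01,0,0.58],[0,0,0]],[[0.01,0,0.64],[0,0,0]],[[0.01,0,0.67],[0,0,0]],[[0.01,0,0.69],[0,0,0]],[[0.01,0,0.69],[0,0,0]],[[0.01,0,0.69],[0,0,0]]]}}

```text
t: 14.1
eef_pos: [0.4051, -0.2797, 0.0086]
orientation: [-0.012, 1.0, -0.0, 0.001]
contact_force: [-0.2, 0.7, 0.6]
opening: 0.0085
```

{"api": "send_rows", "payload": {"commands": [[[0,0,0],[0,0,0]],[[0,0,0],[0,0,0]],[[0,0,0],[0,0,0]],[[0,0,0],[0,0,0]]], "hand": 0.2}}

```text
t: 14.5
eef_pos: [0.4043, -0.2794, 0.0078]
orientation: [-0.012, 1.0, -0.0, 0.0]
contact_force: [-0.8, -0.7, -0.0]
opening: 0.0181
```

{"api": "send_rows", "payload": {"commands": [[[0,0,-0.1],[0,0,0]],[[0,0,-0.35],[0,0,0]],[[0,0,-0.6],[0,0,0]],[[0,0,-0.7],[0,0,0]],[[0,0,-0.7],[0,0,0]]]}}

```text
t: 15.0
eef_pos: [0.4062, -0.2804, 0.1509]
orientation: [-0.012, 1.0, -0.001, 0.003]
contact_force: [0.8, 0.2, -0.5]
opening: 0.0182
```

```bash
python3 -c "
from plan import *
cam('wrist','w9')
plan((.5,-.16,.15,60),(.61,.03,.15,20),(.63,.06,.15,20))"
```

```text
at [ 0.405  -0.2796  0.1489] yawy 91.4 q7 2.27 open 0.0184 t 15.1
-> [0.5, -0.16, 0.15] shift [-0.489, 0.586, -0.005] turn [-0.0, 0.004, 0.697]
-> [0.61, 0.03, 0.15] shift [-0.001, 1.098, 0.0] turn [0.0, 0.0, 0.889]
-> [0.63, 0.06, 0.15] shift [0.107, 0.145, 0.0] turn [0.0, 0.0, -0.0]
```

View pics/w9.png

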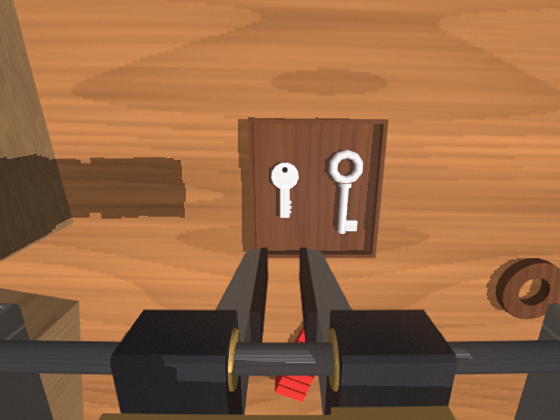

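Both keys lie flat and apart in the tray, at (285,190) and (345,190). Next is the oblong cover. I'll grip it with a half turn so the last joint stays in range at the organiser.

```bash
python3 -c "
from plan import *
plan((.5,-.16,.16,46.4),(.59,-.02,.16,1.4),(.63,.06,.16,-43.6),(.63,.072,.16,-73))"
```

```text
at [ 0.405  -0.2796  0.1489] yawy 91.4 q7 2.27 open 0.0184 t 15.1
-> [0.5, -0.16, 0.16] shift [-0.489, 0.586, -0.055] turn [0.0, 0.004, 0.999]
-> [0.59, -0.02, 0.16] shift [0.157, 0.817, 0.0] turn [0.0, 0.0, 1.0]
-> [0.63, 0.06, 0.16] shift [0.395, 0.21, 0.0] turn [0.0, 0.0, 1.0]
-> [0.63, 0.072, 0.16] shift [0.043, -0.041, 0.0] turn [0.0, 0.0, 0.653]
```

{"api": "send_rows", "payload": {"commands": [[[-0.49,0.58,-0.05],[0,0,1]],[[-0.49,0.58,-0.05],[0,0,1]],[[-0.49,0.58,-0.05],[0,0,1]],[[-0.49,0.58,-0.05],[0,0,1]],[[-0.49,0.58,-0.05],[0,0,1]],[[-0.49,0.58,-0.05],[0,0,1]]], "hand": 0.55}}

```text
t: 15.65
eef_pos: [0.4986, -0.1599, 0.1555]
orientation: [0.373, 0.928, -0.001, -0.002]
contact_force: [-0.4, -0.1, -0.7]
opening: 0.0505
```

{"api": "send_rows", "payload": {"commands": [[[0.16,0.8,0],[0,0,1]],[[0.16,0.8,0],[0,0,1]],[[0.16,0.8,0],[0,0,1]],[[0.16,0.8,0],[0,0,1]],[[0.16,0.8,0],[0,0,1]],[[0.16,0.8,0],[0,0,1]]]}}

```text
t: 16.25
eef_pos: [0.5857, -0.0222, 0.155]
orientation: [0.699, 0.715, -0.002, -0.001]
contact_force: [0.3, 0.1, 0.7]
opening: 0.0507
```

{"api": "send_rows", "payload": {"commands": [[[0.4,0.2,0],[0,0,1]],[[0.4,0.2,0],[0,0,1]],[[0.4,0.2,0],[0,0,1]],[[0.4,0.2,0],[0,0,1]],[[0.4,0.2,0],[0,0,1]],[[0.4,0.2,0],[0,0,1]]]}}

```text
t: 16.85
eef_pos: [0.6236, 0.0576, 0.155]
orientation: [0.92, 0.392, -0.002, 0.0]
contact_force: [0.2, -0.4, 0.6]
opening: 0.0509
```

{"api": "send_rows", "payload": {"commands": [[[0.04,-0.04,0],[0,0,0.65]],[[0.04,-0.04,0],[0,0,0.65]],[[0.04,-0.04,0],[0,0,0.65]],[[0.04,-0.04,0],[0,0,0.65]],[[0.04,-0.04,0],[0,0,0.65]]]}}

```text
t: 17.35
eef_pos: [0.6234, 0.0688, 0.1553]
orientation: [0.989, 0.149, -0.002, 0.001]
contact_force: [-0.5, -0.1, -1.0]
opening: 0.0505
```

```bash
python3 -c "
from m import *
from plan import *
c=cam('wrist','w10')
plan((.657,.066,.05,-73))
print(blob(masks(c['frame'])['purple'],(280,240),c,.012))"
```

```text
at [0.6236 0.0689 0.1557] yawy -72.8 q7 -0.96 open 0.0503 t 17.4
-> [0.657, 0.066, 0.05] shift [0.157, 0.063, 0.528] turn [0.001, 0.004, 0.004]
{'n': 1308, 'mean': [0.6583999991416931, 0.0674000009894371], 'rc': [0.6573, 0.0673], 'size': [0.0453, 0.0283], 'axis_deg': -161.5, 'skew': 0.08}
```

View pics/w10.png

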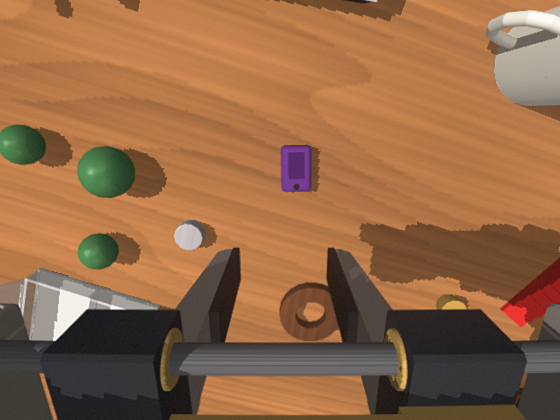

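Cover at (296,168), measured (0.658, 0.067), axis 18°. This agrees with the top view.

```bash
python3 -c "
from plan import *
plan((.6575,.067,.003,-72))"
```

```text
at [0.6236 0.0689 0.1557] yawy -72.8 q7 -0.96 open 0.0503 t 17.4
-> [0.658, 0.067, 0.003] shift [0.162, 0.058, 0.763] turn [0.001, 0.004, -0.018]
```

{"api": "send_rows", "payload": {"commands": [[[0.16,0.06,0.2],[0,0,-0.02]],[[0.16,0.06,0.4],[0,0,-0.02]],[[0.16,0.06,0.58],[0,0,-0.02]],[[0.16,0.06,0.68],[0,0,-0.02]],[[0.16,0.06,0.74],[0,0,-0.02]],[[0.16,0.06,0.76],[0,0,-0.02]],[[0.16,0.06,0.76],[0,0,-0.02]],[[0.16,0.06,0.76],[0,0,-0.02]]]}}

```text
t: 18.2
eef_pos: [0.6598, 0.0671, 0.0072]
orientation: [0.988, 0.157, 0.001, -0.0]
contact_force: [-0.3, -0.3, 0.3]
opening: 0.0502
```

{"api": "send_rows", "payload": {"commands": [[[0,0,0],[0,0,0]],[[0,0,0],[0,0,0]],[[0,0,0],[0,0,0]],[[0,0,0],[0,0,0]],[[0,0,0],[0,0,0]],[[0,0,0],[0,0,0]],[[0,0,0],[0,0,0]]], "hand": 0, "squeeze": 15}}

```text
t: 18.9
eef_pos: [0.659, 0.0672, 0.0062]
orientation: [0.988, 0.157, 0.0, -0.0]
contact_force: [-0.6, 0.6, 5.7]
opening: 0.0295
```

{"api": "send_rows", "payload": {"commands": [[[0,0,-0.1],[0,0,0]],[[0,0,-0.3],[0,0,0]],[[0,0,-0.5],[0,0,0]],[[0,0,-0.7],[0,0,0]],[[0,0,-0.85],[0,0,0]],[[0,0,-0.85],[0,0,0]]]}}

```text
t: 19.5
eef_pos: [0.6613, 0.0663, 0.1814]
orientation: [0.988, 0.156, 0.004, 0.0]
contact_force: [0.0, -0.4, -0.2]
opening: 0.0297
```

```bash
python3 -c "
from plan import *
c=cam('wrist','w11')
plan((.54,.17,.17,-33),(.44,.28,.17,-3))"
```

```text
at [0.6598 0.0668 0.1786] yawy -72.0 q7 -0.96 open 0.0301 t 19.6
-> [0.54, 0.17, 0.17] shift [-0.411, -0.676, 0.041] turn [0.002, -0.006, -0.867]
-> [0.44, 0.28, 0.17] shift [0.189, -0.719, 0.0] turn [0.0, 0.0, -0.667]
```

View pics/w11.png

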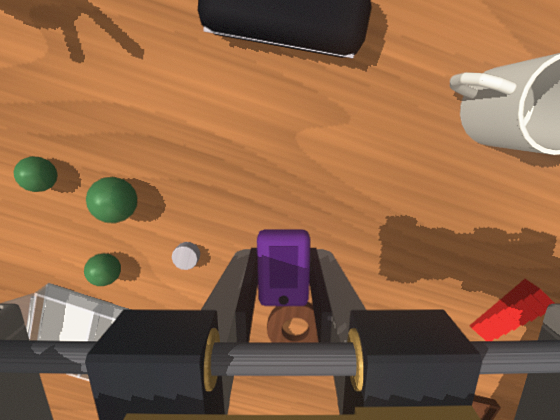

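```bash
python3 -c "
from plan import *
plan((.52,.13,.18,-37),(.41,.19,.18,-3))"
```

```text
at [0.6598 0.0668 0.1786] yawy -72.0 q7 -0.96 open 0.0301 t 19.6
-> [0.52, 0.13, 0.18] shift [-0.567, -0.517, -0.01] turn [0.002, -0.006, -0.778]
-> [0.41, 0.19, 0.18] shift [-0.091, -0.62, 0.0] turn [0.0, 0.0, -0.756]
```

{"api": "send_rows", "payload": {"commands": [[[-0.57,-0.52,0],[0,0,-0.78]],[[-0.57,-0.52,0],[0,0,-0.78]],[[-0.57,-0.52,0],[0,0,-0.78]],[[-0.57,-0.52,0],[0,0,-0.78]],[[-0.57,-0.52,0],[0,0,-0.78]],[[-0.57,-0.52,0],[0,0,-0.78]]]}}

```text
t: 20.15
eef_pos: [0.5184, 0.1303, 0.1755]
orientation: [0.895, 0.445, -0.0, 0.0]
contact_force: [-0.0, 0.1, -1.1]
opening: 0.0297
```

{"api": "send_rows", "payload": {"commands": [[[-0.09,-0.62,0],[0,0,-0.75]],[[-0.09,-0.62,0],[0,0,-0.75]],[[-0.09,-0.62,0],[0,0,-0.75]],[[-0.09,-0.62,0],[0,0,-0.75]],[[-0.09,-0.62,0],[0,0,-0.75]],[[-0.09,-0.62,0],[0,0,-0.75]]]}}

```text
t: 20.75
eef_pos: [0.4094, 0.1898, 0.1756]
orientation: [0.729, 0.685, 0.0, 0.001]
contact_force: [0.0, 0.3, -0.6]
opening: 0.03
```

```bash
python3 -c "
from plan import *
c=cam('wrist','w12')
plan((.41,.276,.1,-3))"
```

```text
at [0.4093 0.1897 0.1755] yawy -3.5 q7 -0.38 open 0.0298 t 20.8
-> [0.41, 0.276, 0.1] shift [0.431, -0.023, 0.377] turn [0.001, 0.001, -0.012]
```

View pics/w12.png

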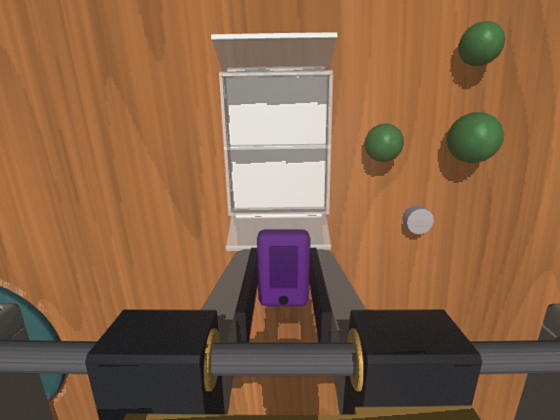

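Organiser rim corners: (221,73), (332,71), (329,212) and (231,214). The divider runs (226,146)–(329,145).

```bash
python3 -c "
from m import *
c=load('w12')
w=onplane(c,[(221,73),(332,71),(329,212),(231,214)],.024); print(w.round(4).tolist(),w.mean(0))
for i in range(4):
  d=w[(i+1)%4]-w[i]; print(np.linalg.norm(d).round(4),np.degrees(np.arctan2(d[1],d[0])).round(1))
print('div',onplane(c,[(226,146),(329,145)],.024).mean(0))
print('balls',onplane(c,[(475,137)],.022), onplane(c,[(384,142)],.018))
"
```

```text
[[0.3592, 0.3139, 0.024], [0.462, 0.3092, 0.024], [0.4563, 0.1727, 0.024], [0.3537, 0.1769, 0.024]] [0.40781159 0.24320199 0.024     ]
0.1029 -2.6
0.1366 -92.4
0.1027 177.7
0.1371 87.7
div [0.40707681 0.24445026 0.024     ]
balls [[0.60320138 0.24093539 0.022     ]] [[0.51373857 0.24082579 0.018     ]]
```

{"api": "send_rows", "payload": {"commands": [[[0.22,-0.01,0],[0,0,-0.01]],[[0.434,-0.02,0.1],[0,0,-0.02]],[[0.434,-0.02,0.3],[0,0,-0.02]],[[0.434,-0.02,0.5],[0,0,-0.02]],[[0.434,-0.02,0.6],[0,0,-0.02]],[[0.434,-0.02,0.6],[0,0,-0.02]],[[0.434,-0.02,0.6],[0,0,-0.02]]]}}

```text
t: 21.5
eef_pos: [0.41, 0.2769, 0.0557]
orientation: [0.722, 0.692, -0.0, 0.001]
contact_force: [-0.7, -0.6, -0.2]
opening: 0.0296
```

```bash
python3 -c "
from plan import *
plan((.4095,.2765,.011,-2.5))"
```

```text
at [0.41   0.2769 0.0557] yawy -2.4 q7 -0.3 open 0.0296 t 21.5
-> [0.41, 0.276, 0.011] shift [-0.002, -0.002, 0.223] turn [0.001, 0.001, 0.002]
```

{"api": "send_rows", "payload": {"commands": [[[0,0,0.1],[0,0,0]],[[0,0,0.18],[0,0,0]],[[0,0,0.215],[0,0,0]],[[0,0,0.215],[0,0,0]],[[0,0,0.215],[0,0,0]]]}}

```text
t: 22.0
eef_pos: [0.4097, 0.278, 0.0136]
orientation: [0.721, 0.693, 0.001, 0.0]
contact_force: [-0.3, 0.6, -0.5]
opening: 0.0297
```

{"api": "send_rows", "payload": {"commands": [[[0,0,0],[0,0,0]],[[0,0,0],[0,0,0]],[[0,0,0],[0,0,0]],[[0,0,0],[0,0,0]]], "hand": 0.46}}

```text
t: 22.4
eef_pos: [0.409, 0.2778, 0.0128]
orientation: [0.721, 0.693, 0.0, -0.0]
contact_force: [-0.4, 0.9, 0.5]
opening: 0.0422
```

{"api": "send_rows", "payload": {"commands": [[[0,0,-0.1],[0,0,0]],[[0,0,-0.35],[0,0,0]],[[0,0,-0.6],[0,0,0]],[[-0.2,0,-0.8],[0,0,0]],[[-0.45,0,-0.8],[0,0,0]],[[-0.45,0,-0.8],[0,0,0]]]}}

```text
t: 23.0
eef_pos: [0.4053, 0.1833, 0.1739]
orientation: [0.723, 0.691, 0.001, -0.001]
contact_force: [-0.7, -0.3, 0.1]
opening: 0.0423
```

```bash
python3 -c "
from plan import *
c=cam('wrist','w13')
plan((.47,.0,.16,None),(.52,-.2,.16,None),(.56,-.39,.16,None),(.576,-.425,.16,None))"
```

```text
at [0.4052 0.185  0.1734] yawy -2.5 q7 -0.35 open 0.0422 t 23.1
-> [0.47, 0.0, 0.16] shift [-0.91, 0.364, 0.065] turn [-0.0, -0.003, -0.0]
-> [0.52, -0.2, 0.16] shift [-0.988, 0.294, 0.0] turn [0.0, 0.0, 0.0]
-> [0.56, -0.39, 0.16] shift [-0.94, 0.242, 0.0] turn [0.0, 0.0, 0.0]
-> [0.576, -0.425, 0.16] shift [-0.171, 0.088, 0.0] turn [0.0, 0.0, 0.0]
```

View pics/w13.png

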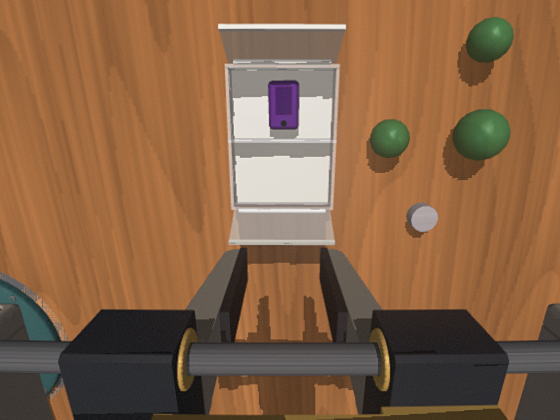

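The oblong cover lies flat in the far compartment, at (284,105). Next is the round cover.

{"api": "send_rows", "payload": {"commands": [[[-0.9,0.36,0.05],[0,0,0]],[[-0.9,0.36,0.05],[0,0,0]],[[-0.9,0.36,0.05],[0,0,0]],[[-0.9,0.36,0.05],[0,0,0]],[[-0.9,0.36,0.05],[0,0,0]],[[-0.9,0.36,0.05],[0,0,0]]], "hand": 0.65}}

```text
t: 23.65
eef_pos: [0.4702, 0.0049, 0.162]
orientation: [0.721, 0.692, -0.001, -0.0]
contact_force: [-0.1, -0.2, 0.1]
opening: 0.0597
```

{"api": "send_rows", "payload": {"commands": [[[-1,0.3,0],[0,0,0]],[[-1,0.3,0],[0,0,0]],[[-1,0.3,0],[0,0,0]],[[-1,0.3,0],[0,0,0]],[[-1,0.3,0],[0,0,0]],[[-1,0.3,0],[0,0,0]]]}}

```text
t: 24.25
eef_pos: [0.5226, -0.1968, 0.162]
orientation: [0.721, 0.693, -0.0, -0.0]
contact_force: [-0.1, 0.1, 0.2]
opening: 0.0595
```

{"api": "send_rows", "payload": {"commands": [[[-1,0.3,0],[0,0,0]],[[-1,0.3,0],[0,0,0]],[[-1,0.3,0],[0,0,0]],[[-1,0.3,0],[0,0,0]],[[-1,0.3,0],[0,0,0]],[[-1,0.3,0],[0,0,0]]]}}

```text
t: 24.85
eef_pos: [0.5752, -0.3976, 0.1615]
orientation: [0.72, 0.694, 0.0, -0.001]
contact_force: [0.4, 0.5, 0.8]
opening: 0.0597
```

```bash
python3 -c "
from m import *
from plan import *
c=cam('wrist','w14')
plan((.5763,-.385,.004,None))
print(blob(masks(c['frame'])['purple'],(280,240),c,.012))"
```

```text
at [ 0.5755 -0.3959  0.1616] yawy -2.1 q7 0.9 open 0.0598 t 24.9
-> [0.576, -0.385, 0.004] shift [0.052, 0.003, 0.788] turn [-0.001, -0.004, -0.0]
{'n': 907, 'mean': [0.5758000016212463, -0.38499999046325684], 'rc': [0.5757, -0.385], 'size': [0.0343, 0.0336], 'axis_deg': 91.9, 'skew': -0.01}
```

View pics/w14.png

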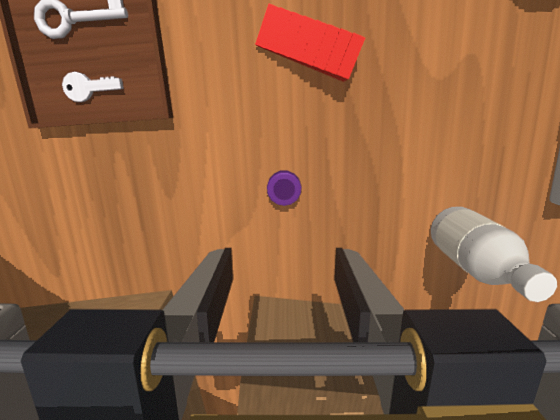

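Round cover at (284,188), measured (0.5758, −0.385), matching the top view. Descending to grasp it.

{"api": "send_rows", "payload": {"commands": [[[0.055,0,0.2],[0,0,0]],[[0.055,0,0.4],[0,0,0]],[[0.055,0,0.6],[0,0,0]],[[0.055,0,0.7],[0,0,0]],[[0.055,0,0.76],[0,0,0]],[[0.055,0,0.785],[0,0,0]],[[0.055,0,0.785],[0,0,0]],[[0.055,0,0.785],[0,0,0]]]}}

```text
t: 25.7
eef_pos: [0.5759, -0.389, 0.0073]
orientation: [0.721, 0.693, 0.0, 0.001]
contact_force: [-0.5, -0.4, -0.7]
opening: 0.06
```

{"api": "send_rows", "payload": {"commands": [[[0,0,0],[0,0,0]],[[0,0,0],[0,0,0]],[[0,0,0],[0,0,0]],[[0,0,0],[0,0,0]],[[0,0,0],[0,0,0]],[[0,0,0],[0,0,0]],[[0,0,0],[0,0,0]]], "hand": 0}}

```text
t: 26.4
eef_pos: [0.5752, -0.3886, 0.0061]
orientation: [0.721, 0.693, 0.0, 0.0]
contact_force: [-0.4, 1.3, 5.5]
opening: 0.0351
```

{"api": "send_rows", "payload": {"commands": [[[0,0,-0.1],[0,0,0]],[[0,0,-0.3],[0,0,0]],[[0,0,-0.5],[0,0,0]],[[0,0,-0.7],[0,0,0]],[[0,0,-0.85],[0,0,0]],[[0,0,-0.85],[0,0,0]]]}}

```text
t: 27.0
eef_pos: [0.5767, -0.3905, 0.1819]
orientation: [0.721, 0.693, 0.001, 0.004]
contact_force: [0.1, 0.4, -0.3]
opening: 0.0354
```

```bash
python3 -c "
from plan import *
c=cam('wrist','w15')
plan((.53,-.19,.17,None),(.47,.0,.17,None),(.408,.15,.17,-2.5),(.4065,.2085,.06,-2.5))"
```

```text
at [ 0.5758 -0.3893  0.179 ] yawy -2.2 q7 0.89 open 0.0353 t 27.1
-> [0.53, -0.19, 0.17] shift [0.987, -0.268, 0.042] turn [0.006, 0.003, -0.0]
-> [0.47, 0.0, 0.17] shift [0.937, -0.337, 0.0] turn [0.0, 0.0, 0.0]
-> [0.408, 0.15, 0.17] shift [0.737, -0.339, 0.0] turn [0.0, 0.0, 0.006]
-> [0.406, 0.208, 0.06] shift [0.292, -0.02, 0.55] turn [0.0, 0.0, 0.0]
```

View pics/w15.png

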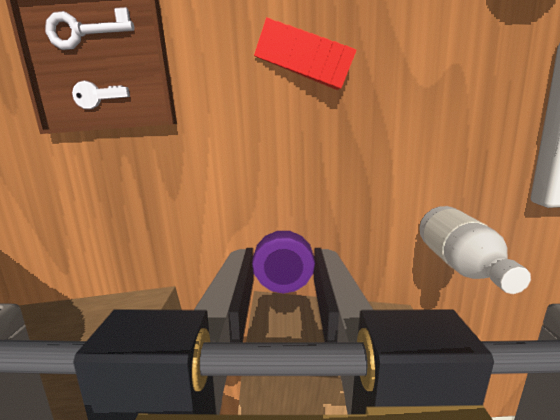

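{"api": "send_rows", "payload": {"commands": [[[0.98,-0.27,0.03],[0,0,0]],[[0.98,-0.27,0.03],[0,0,0]],[[0.98,-0.27,0.03],[0,0,0]],[[0.98,-0.27,0.03],[0,0,0]],[[0.98,-0.27,0.03],[0,0,0]],[[0.98,-0.27,0.03],[0,0,0]]]}}

```text
t: 27.65
eef_pos: [0.5283, -0.1883, 0.169]
orientation: [0.72, 0.694, -0.0, -0.001]
contact_force: [0.3, -0.6, 0.0]
opening: 0.0353
```

{"api": "send_rows", "payload": {"commands": [[[0.94,-0.34,0],[0,0,0]],[[0.94,-0.34,0],[0,0,0]],[[0.94,-0.34,0],[0,0,0]],[[0.94,-0.34,0],[0,0,0]],[[0.94,-0.34,0],[0,0,0]],[[0.94,-0.34,0],[0,0,0]]]}}

```text
t: 28.25
eef_pos: [0.4685, -0.0004, 0.1697]
orientation: [0.721, 0.693, -0.0, 0.0]
contact_force: [0.1, -0.9, -0.5]
opening: 0.0349
```

{"api": "send_rows", "payload": {"commands": [[[0.95,-0.34,0],[0,0,0]],[[0.95,-0.34,0],[0,0,0]],[[0.95,-0.34,0],[0,0,0]],[[0.95,-0.34,0],[0,0,0]],[[0.95,-0.34,0],[0,0,0]],[[0.95,-0.34,0],[0,0,0]]]}}

```text
t: 28.85
eef_pos: [0.409, 0.1913, 0.1696]
orientation: [0.721, 0.693, -0.0, 0.001]
contact_force: [0.1, -1.1, -0.5]
opening: 0.0355
```

```bash
python3 -c "
from plan import *
plan((.4065,.205,.011,-2.5))"
```

```text
at [0.409  0.1913 0.1696] yawy -2.3 q7 -0.33 open 0.0355 t 28.9
-> [0.406, 0.205, 0.011] shift [0.069, -0.016, 0.793] turn [0.001, 0.001, 0.004]
```

{"api": "send_rows", "payload": {"commands": [[[0.07,-0.015,0.2],[0,0,0]],[[0.07,-0.015,0.4],[0,0,0]],[[0.07,-0.015,0.55],[0,0,0]],[[0.07,-0.015,0.65],[0,0,0]],[[0.07,-0.015,0.73],[0,0,0]],[[0.07,-0.015,0.78],[0,0,0]],[[0.07,-0.015,0.785],[0,0,0]],[[0.07,-0.015,0.785],[0,0,0]]]}}

```text
t: 29.65
eef_pos: [0.4062, 0.2054, 0.0129]
orientation: [0.722, 0.692, 0.0, 0.0]
contact_force: [-0.2, 0.8, 0.3]
opening: 0.035
```

{"api": "send_rows", "payload": {"commands": [[[0,0,0],[0,0,0]],[[0,0,0],[0,0,0]],[[0,0,0],[0,0,0]],[[0,0,0],[0,0,0]]], "hand": 0.52}}

```text
t: 30.05
eef_pos: [0.4052, 0.2071, 0.013]
orientation: [0.721, 0.693, 0.0, -0.0]
contact_force: [0.4, 0.9, -0.7]
opening: 0.0477
```

{"api": "send_rows", "payload": {"commands": [[[0,0,-0.1],[0,0,0]],[[0,0,-0.35],[0,0,0]],[[0,0,-0.6],[0,0,0]],[[0,0,-0.8],[0,0,0]],[[0,0,-0.9],[0,0,0]],[[-0.2,0,-0.9],[0,0,0]],[[-0.2,0,-0.9],[0,0,0]]]}}

```text
t: 30.75
eef_pos: [0.4032, 0.1637, 0.1933]
orientation: [0.722, 0.692, 0.001, -0.001]
contact_force: [-0.8, 0.5, 0.2]
opening: 0.0478
```

```bash
python3 -c "
from plan import *
c=cam('wrist','w16')
plan((.51,.2,.19,None),(.604,.19,.17,-5))"
```

```text
at [0.4032 0.1656 0.193 ] yawy -2.4 q7 -0.34 open 0.0473 t 30.8
-> [0.51, 0.2, 0.19] shift [0.194, 0.526, 0.015] turn [-0.0, -0.003, -0.0]
-> [0.604, 0.19, 0.17] shift [-0.03, 0.472, 0.1] turn [0.0, 0.0, 0.058]
```

View pics/w16.png

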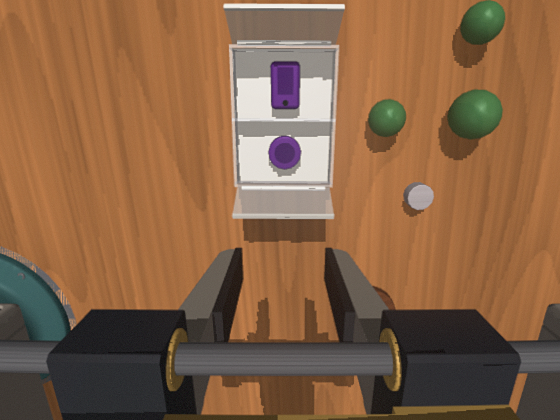

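Both covers lie flat, one in each compartment, at (285,85) and (285,152). Next is the paperweight, the big ball at (474,114). I'll grip it with the tips kept above ring height.

{"api": "send_rows", "payload": {"commands": [[[0.2,0.52,0.02],[0,0,0]],[[0.2,0.52,0.02],[0,0,0]],[[0.2,0.52,0.02],[0,0,0]],[[0.2,0.52,0.02],[0,0,0]],[[0.2,0.52,0.02],[0,0,0]]], "hand": 0.78}}

```text
t: 31.3
eef_pos: [0.5077, 0.2021, 0.1879]
orientation: [0.721, 0.693, -0.001, -0.0]
contact_force: [0.1, -0.0, 0.8]
opening: 0.0715
```

{"api": "send_rows", "payload": {"commands": [[[0,0.47,0.2],[0,0,0.05]],[[0,0.47,0.2],[0,0,0.05]],[[0,0.47,0.2],[0,0,0.05]],[[0,0.47,0.2],[0,0,0.05]],[[0,0.47,0.2],[0,0,0.05]]]}}

```text
t: 31.8
eef_pos: [0.6015, 0.1992, 0.1496]
orientation: [0.734, 0.679, 0.0, -0.001]
contact_force: [-0.1, -0.6, 0.4]
opening: 0.0717
```

```bash
python3 -c "
from m import *
from plan import *
c=cam('wrist','w17')
plan((.604,.241,.010,-5))
g=masks(c['frame'])['green']; n,l,st,ce=cv2.connectedComponentsWithStats(g.astype(np.uint8))
for i in range(1,n):
  if st[i,4]>200: print(st[i],ce[i].round(1),onplane(c,ce[i],.022).round(4))
"
```

```text
at [0.6017 0.1995 0.15  ] yawy -4.5 q7 -0.04 open 0.0718 t 31.9
-> [0.604, 0.241, 0.01] shift [0.206, -0.005, 0.7] turn [0.0, -0.003, 0.012]
[ 253   39   43   47 1532] [274.1  62.3] [[0.6034 0.3261 0.022 ]]
[ 256  136   52   53 2109] [281.1 162.1] [[0.6026 0.241  0.022 ]]
[ 168  150   41   40 1228] [187.9 169.4] [[0.5153 0.2411 0.022 ]]
```

View pics/w17.png

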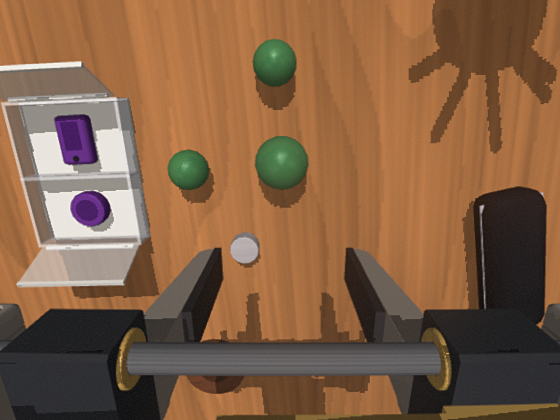

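Ball centre at (281,162), measured (0.603, 0.241), apparent diameter 52 px against 41–44 px for the decoys. Descending straight down.

{"api": "send_rows", "payload": {"commands": [[[0.2,0,0],[0,0,0]],[[0.207,0,0.2],[0,0,0]],[[0.207,0,0.4],[0,0,0]],[[0.207,0,0.55],[0,0,0]],[[0.207,0,0.65],[0,0,0]],[[0.207,0,0.69],[0,0,0]],[[0.207,0,0.69],[0,0,0]],[[0.207,0,0.69],[0,0,0]]]}}

```text
t: 32.65
eef_pos: [0.6072, 0.2406, 0.0123]
orientation: [0.734, 0.679, 0.001, 0.0]
contact_force: [1.2, -0.1, -0.5]
opening: 0.0717
```

```bash
python3 -c "
from plan import *
plan((.603,.241,.010,None))
c=cam('wrist','w18')"
```

```text
at [0.6072 0.2406 0.0123] yawy -4.5 q7 -0.01 open 0.0717 t 32.6
-> [0.603, 0.241, 0.01] shift [0.0, -0.021, 0.012] turn [0.003, -0.002, 0.0]
```

View pics/w18.png

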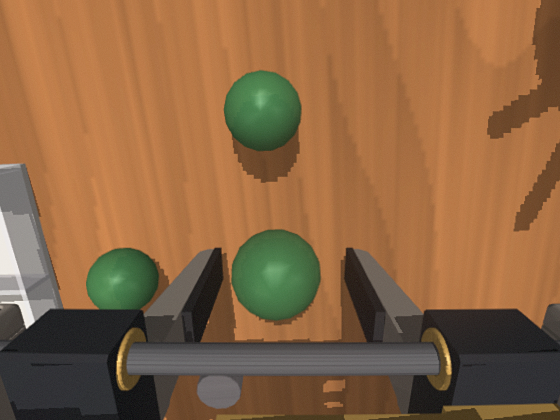

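{"api": "send_rows", "payload": {"commands": [[[0,-0.02,0.005],[0,0,0]],[[0,-0.02,0.005],[0,0,0]],[[0,-0.02,0.005],[0,0,0]]]}}

```text
t: 33.0
eef_pos: [0.6022, 0.2408, 0.0101]
orientation: [0.734, 0.679, 0.0, -0.0]
contact_force: [-1.1, -0.1, 0.6]
opening: 0.0716
```

{"api": "send_rows", "payload": {"commands": [[[0,0,0],[0,0,0]],[[0,0,0],[0,0,0]],[[0,0,0],[0,0,0]],[[0,0,0],[0,0,0]],[[0,0,0],[0,0,0]],[[0,0,0],[0,0,0]],[[0,0,0],[0,0,0]]], "hand": 0.3, "squeeze": 12}}

```text
t: 33.7
eef_pos: [0.6023, 0.2405, 0.0096]
orientation: [0.734, 0.679, 0.0, 0.0]
contact_force: [0.3, 0.1, -0.8]
opening: 0.0484
```

{"api": "send_rows", "payload": {"commands": [[[0,0,-0.05],[0,0,0]],[[0,0,-0.15],[0,0,0]],[[0,0,-0.3],[0,0,0]],[[0,0,-0.45],[0,0,0]],[[0,0,-0.6],[0,0,0]],[[0,0,-0.6],[0,0,0]],[[0,0,-0.6],[0,0,0]]]}}

```text
t: 34.4
eef_pos: [0.6023, 0.2409, 0.1311]
orientation: [0.734, 0.679, 0.001, -0.0]
contact_force: [0.2, -0.3, -2.1]
opening: 0.0488
```

```bash
python3 -c "
from plan import *
c=cam('wrist','w19')
plan((.56,.11,.13,None),(.505,-.05,.13,-5))"
```

```text
at [0.6015 0.2407 0.1297] yawy -4.5 q7 -0.09 open 0.0485 t 34.5
-> [0.56, 0.11, 0.13] shift [-0.668, -0.156, -0.002] turn [-0.001, -0.001, -0.0]
-> [0.505, -0.05, 0.13] shift [-0.819, -0.212, 0.0] turn [0.0, 0.0, 0.012]
```

View pics/w19.png

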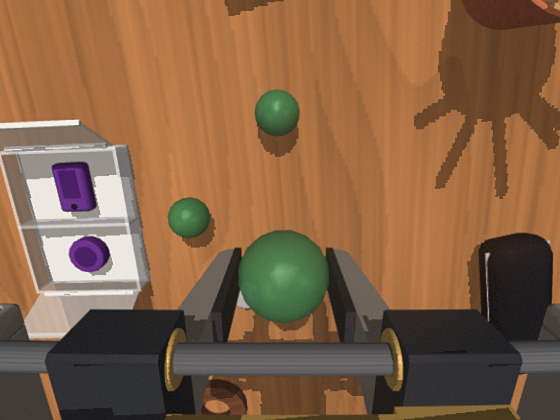

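{"api": "send_rows", "payload": {"commands": [[[-0.2,-0.05,-0.02],[0,0,0]],[[-0.4,-0.1,-0.02],[0,0,0]],[[-0.6,-0.14,-0.02],[0,0,0]],[[-0.67,-0.155,-0.02],[0,0,0]],[[-0.67,-0.155,-0.02],[0,0,0]]]}}

```text
t: 34.95
eef_pos: [0.5597, 0.1068, 0.133]
orientation: [0.736, 0.677, -0.001, -0.0]
contact_force: [1.2, 0.2, -1.8]
opening: 0.0488
```

{"api": "send_rows", "payload": {"commands": [[[-0.2,-0.05,0],[0,0,0]],[[-0.4,-0.1,0],[0,0,0]],[[-0.6,-0.15,0],[0,0,0]],[[-0.8,-0.21,0],[0,0,0]],[[-0.87,-0.21,0],[0,0,0]],[[-0.87,-0.21,0],[0,0,0]],[[-0.87,-0.21,0],[0,0,0]]]}}

```text
t: 35.65
eef_pos: [0.5063, -0.0587, 0.1333]
orientation: [0.733, 0.68, 0.0, -0.0]
contact_force: [0.3, 1.4, -2.1]
opening: 0.0484
```

```bash
python3 -c "
from m import *
from plan import *
c=cam('wrist','w20')
plan((.503,-.002,.13,None))
h=cv2.cvtColor(c['frame'],cv2.COLOR_BGR2HSV); 
"
```

```text
at [ 0.5063 -0.0584  0.1332] yawy -4.3 q7 0.38 open 0.0486 t 35.7
-> [0.503, -0.002, 0.13] shift [0.28, -0.037, 0.016] turn [-0.0, -0.001, -0.0]
```

View pics/w20.png

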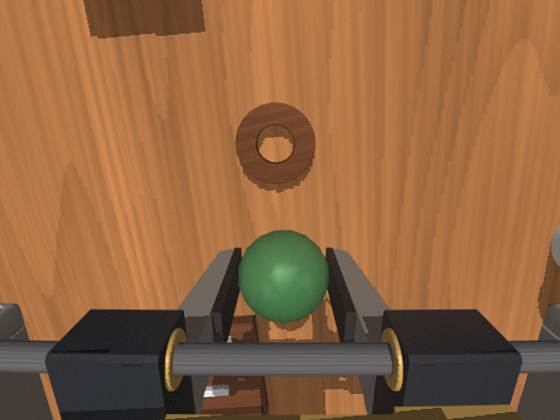

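Ring: hole centre (276,143.5), outer span columns 236–315.

```bash
python3 -c "
from m import *
from plan import *
c=load('w20')
w=onplane(c,[(257,143.5),(295,143.5),(276,124),(276,163),(236,143.5),(315,143.5)],.014);print(w.round(4).tolist(),w[:4].mean(0))
p=w[:4].mean(0)
# ball offset in tool frame: its centre height = TCP+0.0122
s=ctrl.get_state(); b=onplane(c,[(283.5,276)],s['eef_pos'][2]+.0122)[0]; print('ball',b,'tcp',s['eef_pos'])
plan((p[0],p[1],.06,None))
"
```

```text
[[0.4875, 0.0022, 0.014], [0.521, -0.0004, 0.014], [0.5056, 0.0175, 0.014], [0.5028, -0.0163, 0.014], [0.469, 0.0036, 0.014], [0.5386, -0.0017, 0.014]] [0.50424036 0.00076309 0.014     ]
ball [ 0.50632517 -0.05911213  0.14544263] tcp [ 0.5062768  -0.0583604   0.13324263]
at [ 0.5063 -0.0584  0.1332] yawy -4.3 q7 0.38 open 0.0486 t 35.7
-> [0.504, 0.001, 0.06] shift [0.294, -0.032, 0.366] turn [-0.0, -0.001, -0.0]
```

{"api": "send_rows", "payload": {"commands": [[[0.15,-0.015,0],[0,0,0]],[[0.292,-0.03,0.05],[0,0,0]],[[0.292,-0.03,0.2],[0,0,0]],[[0.292,-0.03,0.35],[0,0,0]],[[0.292,-0.03,0.45],[0,0,0]],[[0.292,-0.03,0.47],[0,0,0]],[[0.292,-0.03,0.47],[0,0,0]],[[0.292,-0.03,0.47],[0,0,0]]]}}

```text
t: 36.5
eef_pos: [0.5048, -0.0015, 0.0404]
orientation: [0.734, 0.679, 0.001, 0.0]
contact_force: [-0.3, 0.8, -1.4]
opening: 0.0482
```

```bash
python3 -c "
from m import *
from plan import *
plan((.504,.0,.022,None))
c=cam('scene','s2'); cv2.imwrite('pics/s2c.png',cv2.resize(c['frame'][120:300,180:380],None,fx=3.3,fy=3.3))
c=cam('wrist','w21')"
```

```text
at [ 0.5048 -0.0015  0.0404] yawy -4.4 q7 0.41 open 0.0482 t 36.5
-> [0.504, 0.0, 0.022] shift [0.007, -0.005, 0.092] turn [0.002, -0.0, 0.0]
```

View pics/s2c.png

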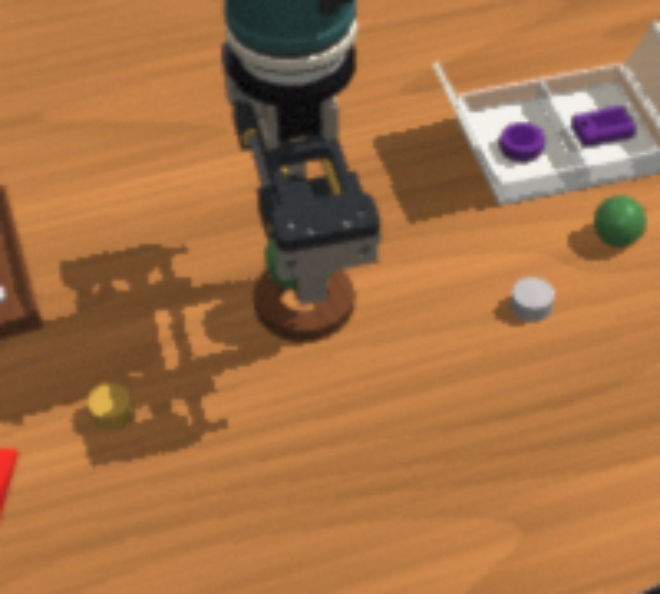

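View pics/w21.png

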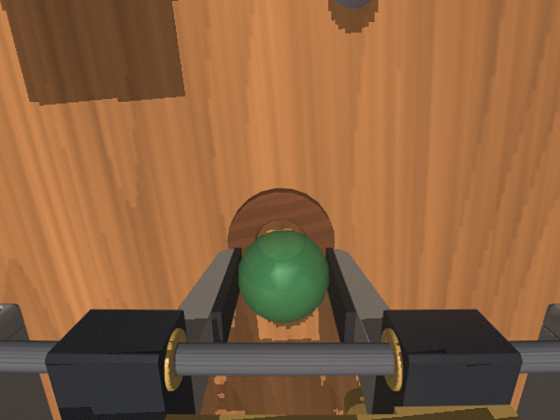

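```bash
python3 -c "
from m import *
from plan import *
c=load('w21')
print(onplane(c,[(281.5,188),(229,240),(334,240)],.014))
plan((.504,.0,.0215,None))"
```

```text
[[0.50683768 0.03831127 0.014     ]
 [0.46972389 0.00622975 0.014     ]
 [0.53844073 0.00084881 0.014     ]]
at [ 0.5049 -0.0017  0.0406] yawy -4.5 q7 0.41 open 0.0483 t 36.6
-> [0.504, 0.0, 0.022] shift [0.008, -0.005, 0.096] turn [0.003, -0.001, 0.0]
```

{"api": "send_rows", "payload": {"commands": [[[0.016,-0.005,0],[0,0,0]],[[0.016,-0.005,0.03],[0,0,0]],[[0.016,-0.005,0.05],[0,0,0]],[[0.016,-0.005,0.07],[0,0,0]],[[0.016,-0.005,0.085],[0,0,0]],[[0.016,-0.005,0.095],[0,0,0]],[[0.016,-0.005,0.095],[0,0,0]],[[0.016,-0.005,0.095],[0,0,0]]]}}

```text
t: 37.4
eef_pos: [0.5032, 0.001, 0.0206]
orientation: [0.734, 0.679, 0.0, 0.0]
contact_force: [0.3, 0.3, -1.3]
opening: 0.0489
```

{"api": "send_rows", "payload": {"commands": [[[0,0,0.004],[0,0,0]],[[0,0,0.008],[0,0,0]],[[0,0,0.008],[0,0,0]]]}}

```text
t: 37.7
eef_pos: [0.5034, 0.0008, 0.0193]
orientation: [0.734, 0.679, 0.0, 0.0]
contact_force: [-1.6, -1.5, 2.6]
opening: 0.0483
```

The contact force turned from −1.3 to +2.6 N at the expected height, so the ball is seated. Releasing and lifting.

{"api": "send_rows", "payload": {"commands": [[[0,0,0],[0,0,0]],[[0,0,0],[0,0,0]],[[0,0,0],[0,0,0]],[[0,0,0],[0,0,0]],[[0,0,0],[0,0,0]]], "hand": 0.75}}

```text
t: 38.2
eef_pos: [0.5032, 0.0013, 0.019]
orientation: [0.734, 0.679, 0.0, -0.0]
contact_force: [-0.7, 0.5, 0.3]
opening: 0.069
```

{"api": "send_rows", "payload": {"commands": [[[0,0,-0.05],[0,0,0]],[[0,0,-0.15],[0,0,0]],[[0,0,-0.3],[0,0,0]],[[0,0,-0.5],[0,0,0]],[[0,0,-0.7],[0,0,0]],[[-0.25,0,-0.8],[0,0,0]],[[-0.5,0,-0.8],[0,0,0]],[[-0.5,0,-0.8],[0,0,0]]]}}

```text
t: 39.0
eef_pos: [0.4947, -0.1049, 0.1812]
orientation: [0.737, 0.675, 0.001, 0.002]
contact_force: [0.7, 1.0, 0.2]
opening: 0.0688
```

```bash
python3 -c "
from m import *
c=cam('wrist','w22')
t=cam('top','t2'); cv2.imwrite('pics/t2c.png',cv2.resize(t['frame'][130:310,100:460],None,fx=2.2,fy=2.2,interpolation=cv2.INTER_CUBIC))
s=ctrl.get_state();print(s['t'],s['eef_pos'])"
```

```text
39.1 [ 0.49493041 -0.09990512  0.17965287]
```

View pics/w22.png

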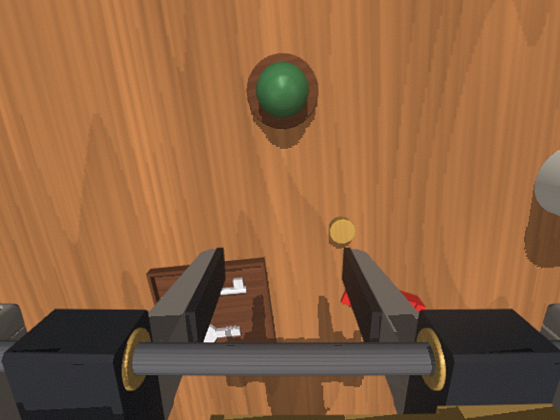

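View pics/t2c.png

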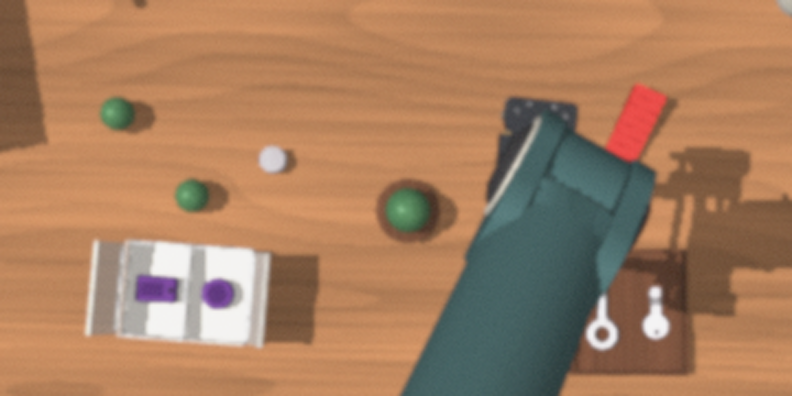

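All placed. One depth check of the heights, then I'll hand in.

```bash
python3 -c "
from m import *
c=load('t2'); z=lambda x,y:(100+x/2.2,130+y/2.2)
P=bydepth(c,[z(408,205),z(157,289),z(218,293),z(656,325),z(602,317)]);print(P.round(4))
cc=cam('scene','s3'); cv2.imwrite('pics/s3c.png',cv2.resize(cc['frame'][120:300,100:420],None,fx=2.4,fy=2.4,interpolation=cv2.INTER_CUBIC))"
```

```text
[[ 0.508   0.      0.0574]
 [ 0.4104  0.2739  0.0192]
 [ 0.4075  0.2071  0.0165]
 [ 0.3836 -0.2795  0.0096]
 [ 0.3913 -0.218   0.0167]]
```

View pics/s3c.png

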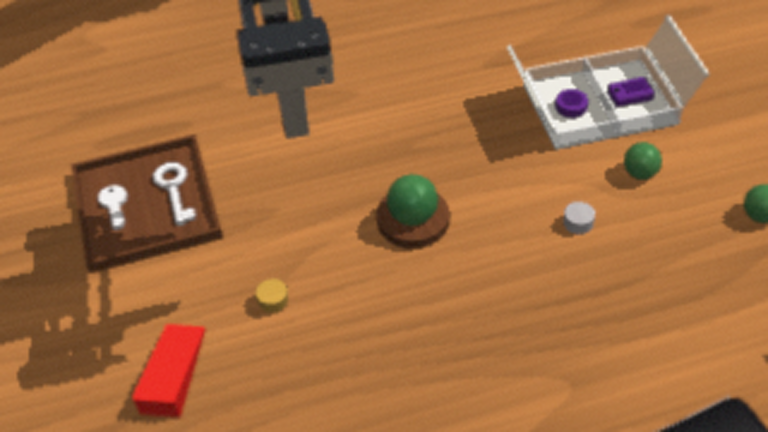

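The scene crop shows everything in place. The ball top is at 57 mm (10 + 47 expected), the cover tops at about 18 mm, and the keys are flat in the tray.

```bash
python3 -c "
from workcell import ctrl
print(ctrl.sign_off(), ctrl.get_state()['t'])"
```

```text
the job is handed in; nothing more can be done
the job is handed in; nothing more can be done
```

The job is done and handed in at about 39 s of the 138 s allowed. I went in the order asked:
- **Keys:** both lie flat and apart in the wooden tray.
- **Covers:** one lies in each organiser compartment.
- **Paperweight:** the 50 mm ball was set down gently on the ring, upright as far as the checks show; the two smaller balls were left alone.

**Last checks:**
- **Ball top:** it is at 57 mm, which is what a ball seated upright should give.
- **Cover tops:** they are at 19 and 16.5 mm, against 18 mm expected.
- **Short key top:** it is at 9.6 mm, against 10 mm expected.
- **Long key:** its depth sample read 16.7 mm against 12 mm expected. I take this as depth noise at the tip of a thin part, because the pictures show the key flat.
- **Doorstop:** it looks unmoved in the pictures; I did not measure it again.
- **Forces:** the reported readings stayed under 6 N.

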